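# Load a label printer and lock its cover with the quarter-turn stud

## Robot

A 7-joint arm with a two-finger parallel gripper is mounted at the origin on a cart in front of the work surface, level with it; the furniture and walls round the work are solid. World frame = base frame: x ahead of the robot, y to its left, z up, the work surface at z = 0. Lengths are in m, angles in rad, forces in N, time in s.
With the tool pointing down it reaches from about 0.4 to 0.925 m from the base axis. Payload 5.6 kg.
Tool frame: the origin (TCP) lies on the centre line of the jaws, within the pads' length; the fingertips stand 11 mm ahead of it and the grasp point (between the pads) lies 8 mm behind it; z points along the fingers, y is the line along which they close (so a half turn about z gives the same grasp; the last joint's range is limited). The gripper opens to 85 mm and grips with 20 to 120 N. Pads are 22 mm wide; open, the fingers measure 114 mm over their backs; the gripper's body (76 mm by 85 mm) begins 54 mm behind the grasp point. The pads swing forward as they close: fully open they stand 13 mm farther back than shut.
Start: joints at [-1.283, 0.468, -0.012, 1.603, 0.006, 1.071, -0.056], TCP at [0.211, 0.615, 0.205] pointing down, gripper open.
Joint ranges: [-2.53, 2.53], [-0.31, 2.02], [-1.57, 1.55], [0.28, 2.44], [-1.29, 4.43], [0.15, 1.84], [-2.92, 2.92]. Speed limits (rad/s): [2.57, 2.57, 3.14, 3.14, 3.14, 3.14, 3.14].

## Interface

Orientations are given as a unit quaternion [x, y, z, w].
In Python, from plant import manip gives the robot as it stands.
- The arm moves only by the tool arm_command, never from a script. Its argument "series" is a list of rows, each a list of 6 numbers: the shift along the tool's x, y, z in mm, then the turn, a rotation vector about the tool's x, y, z in degrees. In form: [[tx, ty, tz, rx, ry, rz], ...]. A call has 1 to 8 rows; each row shifts and turns the commanded pose from where the row before left it, along the tool's axes as they then stand; what a row does not reach is not made up. A row lasts 1/8 s, in which the tool goes at most 62.5 mm and 10.7 degrees, less where a joint would pass 70% of its speed; a pose out of reach is approached as far as the arm can. A call is refused whole if a number of a shift passes 62.5 or a number of a turn 10.7, either way. A call with a gripper value outside its range is refused whole. "claw" is the opening, from 0 (shut) to 1 (fully open), set as the call begins (left out, the last holds). The fingers move at their own pace and stop on an object; "force" is the grip in N (left out, the last holds). Time passes only in rows, so rows that do not move let the fingers close. It gives the time, the measured TCP pose, the force, the opening and the grip force at its end, in the units of the state.
- manip.sense(): the state, without advancing time (a new reading comes with each control period).
- manip.read_camera(name): name is "scene" or "top" or "wrist"; returns the picture (400x640x3 uint8, blue, green, red); there is no depth.
- manip.calibration(name): a dict with "intrinsics" (3x3 intrinsics, pixels), "R" (3x3) and "t" (3): a world point X has camera coordinates R X + t. Camera axes: x right, y down, z forward; pixel columns grow to the right and rows downward; lengths in m; the calibration is good to about 2 mm. A picture is of the moment at which its call begins: read the wrist's pose just before it. calibration takes no time and is no camera call; for the wrist camera it gives the pose at the moment of the call.
- manip.finish_job(): hands the job in; it is judged then, once.
The state is a dict: "time": time; "q": joint angles; "qd": joint speeds; "tau": joint torques, N m; "tcp_pos": TCP position; "tool_rot": TCP orientation; "contact_force": force on the tool from outside, world axes, zero at the start; "ft_torque": the same for the moment, N m; "opening": finger opening in m; "finger_force": force on a finger pad.
Only numpy, scipy, OpenCV 4.12 (cv2) and the standard library are available. Lean on these libraries where they do the work, as an engineer would, in place of code of your own. Each camera call takes 0.05 s, during which the arm holds its last target. There are 200 camera calls.

## Task

Load the paper roll into the bench label printer: put it over the spool post in the open bay, down to its seat, then close the cover. Fasten the cover with its sprung stud: push the stud in and turn it clockwise until it snaps into its keeper and stays in, locked, when you let go. Leave the other things on the bench where they are.

Things in the scene. Friction and masses are not known exactly. Their poses are not given: they have to be found in the camera images.
- roll: The paper roll: a ring of cream paper tape lying flat on the bench, 62 mm outside diameter, 18 mm thick, hole about 36 mm; 35 to 60 g. Origin: centre of its underside; z is its axis, up as it lies. Grip it across its outside.
- printer: The label printer, fixed: a white wedge 210 mm deep (x), 200 wide (y), 130 high. Origin: centre of its underside; its front faces its -x. The front wall is 55 mm high; from there the front slopes up and back at 27 degrees from level; outward normal in its frame (-0.454, 0, 0.891).
- spool_post: Black post, 29 mm thick, tapered top, square to the slope in the bay (132 mm wide, 133 mm long up the slope, 31 mm deep). Origin: on its axis at its seat (50 mm flange), 26 mm below the plane of the slope; z out along the post, x up the slope, y across; tip at z 22 mm. Roll home: its underside on the seat, roll origin at this origin (play about 3 mm), both z axes alike.
- cover_hinge (a point): Middle of the cover's hinge axis, which runs across the slope at its upper end, 66 mm up the slope from the post's axis and 26 mm above its seat. Its axes turn with the cover: x away from the free edge, y along the hinge axis, z out of the cover's outer face.
- cover (a joint): Angle of the cover (rad): 0 shut on the slope, grows as it opens; starts at 1.77 to 2.17 (2.04 is upright), stops at 2.45. The cover is a white plate 150 x 150 x 6 mm hinged along its upper edge. The hinge is stiff: it stays where it is left above about 1.7; pushed lower (1.3 or less for sure) it sinks shut by itself in about 1 s.
- cover_edge (a point): Middle of the cover's free edge, at mid thickness, 150 mm from the hinge axis. Axes as the cover's: x in the plane of the cover towards the hinge, y along the edge, z out of the outer face, which carries the stud.
- stud_collar (a point): The stud, captive in the cover on its middle line, 26 mm from the free edge: a steel collar 38 mm across, on it a black wing grip 56 mm long, 12 thick, 23 tall. Point: on the stud's axis, on the collar at the wing's foot, 22 mm above the cover's outer face (8 when fully in). z out along the axis, x along the wing, y across it. Under the cover a 28 mm cross pin lies parallel to the wing.
- stud_plunge (a joint): How far the stud is pushed in (m): 0 out, 0.014 at its stop; a spring resists with 3 N at 0, 13 N at the stop. Cover shut: off the slot the pin is stopped by the keeper plate at 0.0015 to 0.003; over the slot it goes through. From 0.012 on it can be turned. Let go: locked it stays at 0.009 to 0.010, part-way through the turn at about 0.012, uncaught it springs back to 0.
- stud_turn (a joint): Turn of the stud (rad), grows clockwise seen from outside; 0: wing up and down the slope. Starts at -0.3 to 0.3, range -0.6 to 2.2, stays where left. The hidden keeper's slot sits at an unknown angle within 0.3 of 0: feel for it (the pin drops in within about 0.1 of it). Pushed right in, the stud turns clockwise 1.57 from the slot to a hard stop; eased, it snaps back 2.5 mm into a groove.
- timer: Bystander: a white bench timer lying flat, 60 x 66 x 19 mm; origin at the centre of its underside.
- amber_bottle: Bystander: an upright amber bottle with a black cap, 44 mm across, 92 mm tall; origin at the centre of its underside.
- blue_pen: Bystander: a blue pen lying in front of the printer, 143 mm long (along its y), 11 mm thick; origin under its middle.
- test_strip: Bystander: a flat grey test strip, 135 x 52 x 5 mm, lying to the left of the printer; origin under its middle.
- test_plate: Bystander: a flat grey test plate, 67 x 52 x 5 mm, lying at the front left; origin under its middle.
- wash_bottle: Bystander: an upright white bottle with a green cap, 54 mm across, 118 mm tall, right of and behind the printer; origin at the centre of its underside.
Not all that is in view belongs to the job. What is shaped like the roll but turquoise is not meant.

How it is judged:
On the way, in this order (a step that is already met when the one before it is completed fails the run):
1. the roll lies home on the spool post while the cover is still open (z of roll in the frame of spool_post between -0.003 and 0.003 m and x of roll in the frame of spool_post between -0.007 and 0.007 m and y of roll in the frame of spool_post between -0.007 and 0.007 m and angle between the z axis of roll and the z axis of spool_post, either way round below 0.09 rad and value of joint cover above 1 rad and contact force between the fingers and roll below 0.1 N), for 0.2 s.
2. the cover is shut over the roll (z of roll in the frame of spool_post between -0.003 and 0.003 m and x of roll in the frame of spool_post between -0.007 and 0.007 m and y of roll in the frame of spool_post between -0.007 and 0.007 m and angle between the z axis of roll and the z axis of spool_post, either way round below 0.09 rad and value of joint cover below 0.03 rad), for 0.2 s.
At the end, for the whole second after the job is handed in: The roll lies on the spool post's seat (within 3 mm in height, 7 mm sideways, 5 degrees), the cover is shut (below 0.03 rad) and the stud is locked: let go, it stays pushed in by 7.5 to 10.8 mm, turned past 1.1 rad (all of step 2 and value of joint stud_plunge between 0.0075 and 0.0108 m and value of joint stud_turn above 1.1 rad and linear speed of roll below 0.02 m/s); the robot touches nothing.
It fails at once if another thing on the bench is moved by more than 30 mm (distance of any of timer, amber_bottle, blue_pen, test_strip, test_plate, wash_bottle from where it was at the start of the episode above 0.03 m).
It also fails if it takes over 69 s, if anything falls off the work surface, if the arm or the gripper's body presses on something with over 40 N, if the wrist force passes 120 N, or if a joint passes its speed limit or range.

## Working session

There is one attempt and no reset: what is moved stays moved. The work goes in short steps, Python scripts to look and compute and a tool call to move; the robot and the scene stay as the last step left them, time stands still between calls to the robot, and variables do not carry over. Pictures are saved under pics/ and viewed, at most 10 in all, crops included, and the job is handed in when it is done.

Besides the shell and the picture viewer there is one more tool, called after "Call:" as name(argument=value, ...) on one line, values as JSON. arm_command: Moves the arm, as the interface text tells. Its arguments: {"type":"object","properties":{"series":{"type":"array"},"claw":{"type":"number"},"force":{"type":"number"}},"required":["series"]}

```bash
mkdir -p pics; ls
python3 - <<'E'
from plant import manip
import cv2,numpy as np
s=manip.sense();print(s['time'],s['tcp_pos'],s['tool_rot'],s['opening'])
for n in('scene','top'):
    im=manip.read_camera(n);cv2.imwrite(f'pics/{n}0.png',im);c=manip.calibration(n)
    print(n,np.array(c['intrinsics']).round(1).tolist(),np.round(c['R'],3).tolist(),np.round(c['t'],3).tolist())
E
```

```text
pics
0.0 [0.21100075 0.61416399 0.20432019] [ 1.64687699e-01  9.86345366e-01 -8.80671358e-04 -7.87382396e-05] 0.08532163472486164
scene [[456.6, 0.0, 322.6], [0.0, 456.6, 193.7], [0.0, 0.0, 1.0]] [[0.526, -0.85, 0.022], [-0.593, -0.386, -0.706], [0.609, 0.359, -0.707]] [-0.292, 0.362, 1.079]
top [[374.9, 0.0, 323.7], [0.0, 374.9, 199.8], [0.0, 0.0, 1.0]] [[-0.005, -1.0, -0.003], [-0.988, 0.005, -0.151], [0.151, 0.002, -0.988]] [0.002, 0.536, 1.254]
```

View pics/scene0.png

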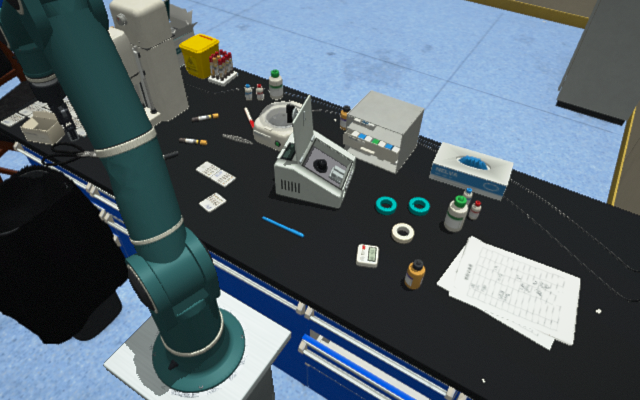

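View pics/top0.png

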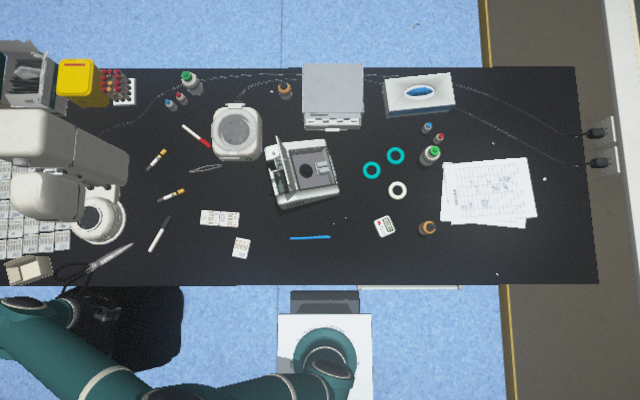

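```bash
cat > h.py <<'E'
import cv2,numpy as np
from plant import manip
from scipy.spatial.transform import Rotation as Ro
def cal(n):
    c=manip.calibration(n);return [np.array(c[k],float) for k in('intrinsics','R','t')]
def ray(n,u,v,c=None):
    K,R,t=c or cal(n);d=R.T@np.linalg.solve(K,[u,v,1.]);return -R.T@t,d/np.linalg.norm(d)
def onz(n,u,v,z,c=None):
    o,d=ray(n,u,v,c);return o+d*(z-o[2])/d[2]
def proj(n,X,c=None):
    K,R,t=c or cal(n);p=(R@np.atleast_2d(X).T).T+t;p=p@K.T;return p[:,:2]/p[:,2:]
def tri(*r):
    A=sum(np.eye(3)-np.outer(d,d) for o,d in r);b=sum((np.eye(3)-np.outer(d,d))@o for o,d in r);X=np.linalg.solve(A,b)
    return X,[np.linalg.norm(np.cross(X-o,d)) for o,d in r]
def rel(P,R):
    s=manip.sense();T=Ro.from_quat(s['tool_rot'])
    return (T.inv().apply(np.array(P)-s['tcp_pos'])*1000).round(1),(T.inv()*Ro.from_matrix(R)).as_rotvec(degrees=True).round(2)
E
python3 - <<'E'
from h import *
a=cv2.imread('pics/top0.png');b=cv2.imread('pics/scene0.png')
A=cv2.resize(a[125:220,255:350],(570,570),interpolation=cv2.INTER_CUBIC)
cv2.imwrite('pics/c1.png',A)
B=cv2.resize(b[85:220,260:365],(467,600),interpolation=cv2.INTER_CUBIC)
cv2.imwrite('pics/c2.png',B)
for n,im,(x0,y0,x1,y1) in(('top',a,(380,175,415,205)),('scene',b,(388,220,418,246))):
    m=(im[y0:y1,x0:x1].min(2)>120).astype('u1')
    cs,h=cv2.findContours(m,cv2.RETR_EXTERNAL,cv2.CHAIN_APPROX_NONE)
    c=max(cs,key=cv2.contourArea);e=cv2.fitEllipse(c);u,v=e[0][0]+x0,e[0][1]+y0
    print(n,u,v,e[1:],onz(n,u,v,.018),onz(n,u,v,.009))
E
```

```text
top 397.1846561431885 189.89659309387207 ((17.187284469604492, 17.56092643737793), 112.9726791381836) [ 0.57354272 -0.2595847   0.018     ] [ 0.57515491 -0.26135631  0.009     ]
scene 402.5999221801758 231.2365598678589 ((16.281888961791992, 21.542449951171875), 104.18240356445312) [ 0.57411463 -0.26026169  0.018     ] [ 0.58182701 -0.25816031  0.009     ]
```

View pics/c1.png

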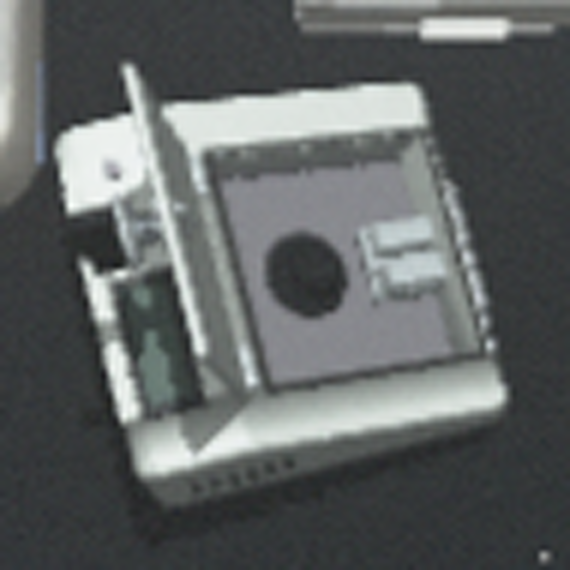

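View pics/c2.png

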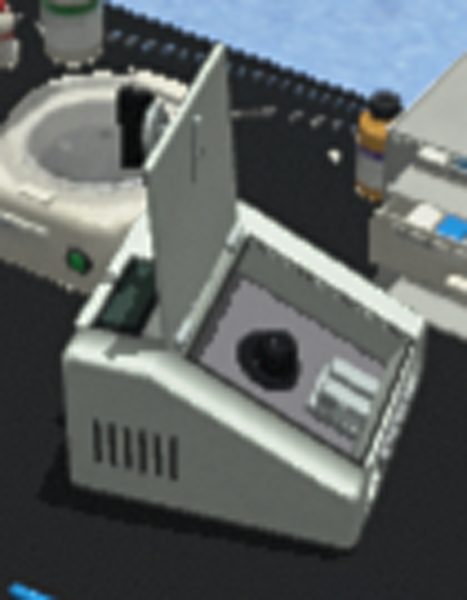

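Run:
```python
from h import *
T=lambda p:ray('top',255+p[0]/6-.4,125+p[1]/6-.4)
S=lambda p:ray('scene',260+p[0]/4.444-.4,85+p[1]/4.444-.4)
for n,a,b in(('flange',(307,274),(268,360)),('UF',(205,150),(240,240)),('UN',(250,388),(188,355)),('LN',(490,352),(360,465)),('LF',(425,130),(412,335)),
 ('covTopNear',(205,362),(150,172)),('covTopFar',(128,66),(220,47))):
    X,e=tri(T(a),S(b));print(n,X.round(4),np.round(e,4))
s=manip.sense();T0=Ro.from_quat(s['tool_rot']).as_matrix();print(T0.round(3))
K,R,t=cal('wrist');print(K.round(1).tolist(),'cam in tool',(T0.T@(-R.T@t-s['tcp_pos'])).round(3),(T0.T@R.T).round(3).tolist())
```

```text
flange [0.6337 0.0605 0.0717] [0. 0.]
UF [0.6915 0.1174 0.1168] [0.0034 0.0034]
UN [0.5624 0.0856 0.1164] [0.0043 0.0043]
LN [ 0.5896 -0.0426  0.0593] [0.0013 0.0013]
LF [ 0.7206 -0.0076  0.0644] [0.0006 0.0006]
covTopNear [0.5447 0.0971 0.2744] [0.0017 0.0017]
covTopFar [0.6904 0.1376 0.2714] [0.0004 0.0004]
[[-0.946  0.325 -0.   ]
 [ 0.325  0.946 -0.002]
 [-0.    -0.002 -1.   ]]
[[338.9, 0.0, 321.8], [0.0, 338.9, 198.8], [0.0, 0.0, 1.0]] cam in tool [ 0.073 -0.001 -0.169] [[-0.001, -0.958, -0.288], [1.0, -0.001, 0.001], [-0.001, -0.288, 0.958]]
```

```bash
cat >> h.py <<'E'
def frame(xaz,tilt=0):
    """tool x at azimuth xaz, pointing down, tilted back by tilt about y (tool x rises up the slope)"""
    a=np.radians(xaz);t=np.radians(tilt);h=np.array([np.cos(a),np.sin(a),0]);z=np.array([0,0,1.])
    x=np.cos(t)*h+np.sin(t)*z;tz=np.sin(t)*h-np.cos(t)*z
    return np.column_stack([x,np.cross(tz,x),tz])
def plan(P,R,n,P0=None,R0=None):
    s=manip.sense();p0=np.array(s['tcp_pos']) if P0 is None else np.array(P0)
    A=Ro.from_quat(s['tool_rot']) if R0 is None else Ro.from_matrix(R0);rv=(A.inv()*Ro.from_matrix(R)).as_rotvec()/n
    d=(np.array(P)-p0)/n*1000
    for i in range(n):
        print((A.inv().apply(d)).round(1).tolist()+np.degrees(rv).round(2).tolist());A=A*Ro.from_rotvec(rv)
E
python3 -c "
from h import *
plan([.60,-.05,.32],frame(103),14)
print();plan([.574,-.26,.06],frame(103),7,[.60,-.05,.32],frame(103))"
```

```text
[-41.7, -35.9, -8.2, -0.01, 0.0, 4.15]
[-44.2, -32.7, -8.2, -0.01, 0.0, 4.15]
[-46.4, -29.5, -8.2, -0.01, 0.0, 4.15]
[-48.4, -26.0, -8.2, -0.01, 0.0, 4.15]
[-50.2, -22.5, -8.2, -0.01, 0.0, 4.15]
[-51.7, -18.8, -8.2, -0.01, 0.0, 4.15]
[-52.9, -15.0, -8.2, -0.01, 0.0, 4.15]
[-53.8, -11.1, -8.2, -0.01, 0.0, 4.15]
[-54.5, -7.2, -8.2, -0.01, 0.0, 4.15]
[-54.9, -3.2, -8.2, -0.01, 0.0, 4.15]
[-55.0, 0.7, -8.2, -0.01, 0.0, 4.15]
[-54.8, 4.7, -8.2, -0.01, 0.0, 4.15]
[-54.3, 8.7, -8.3, -0.01, 0.0, 4.15]
[-53.5, 12.6, -8.3, -0.01, 0.0, 4.15]

[-28.4, -10.4, 37.1, 0.0, 0.0, 0.0]
[-28.4, -10.4, 37.1, 0.0, 0.0, 0.0]
[-28.4, -10.4, 37.1, 0.0, 0.0, 0.0]
[-28.4, -10.4, 37.1, 0.0, 0.0, 0.0]
[-28.4, -10.4, 37.1, 0.0, 0.0, 0.0]
[-28.4, -10.4, 37.1, 0.0, 0.0, 0.0]
[-28.4, -10.4, 37.1, 0.0, 0.0, 0.0]
```

Call:
arm_command(series=[[-42, -36, -16, 0, 0, 4.15], [-44, -33, -16, 0, 0, 4.15], [-46, -29, -16, 0, 0, 4.15], [-48, -26, -16, 0, 0, 4.15], [-50, -22, -16, 0, 0, 4.15], [-52, -19, -16, 0, 0, 4.15], [-53, -15, -16, 0, 0, 4.15], [-54, -11, -4, 0, 0, 4.15]], claw=1)

```text
time: 1.1
tcp_pos: [0.4342, 0.2341, 0.3223]
tool_rot: [0.441, 0.898, 0.001, 0.0]
contact_force: [0.0, 0.5, -1.3]
opening: 0.0854
finger_force: 0.0
```

Call:
arm_command(series=[[-54, -7, 0, 0, 0, 4.15], [-55, -3, 0, 0, 0, 4.15], [-55, 1, 0, 0, 0, 4.15], [-55, 5, 0, 0, 0, 4.15], [-54, 9, 0, 0, 0, 4.15], [-54, 12, 0, 0, 0, 4.15], [0, 0, 0, 0, 0, 0]])

```text
time: 1.98
tcp_pos: [0.6006, -0.0542, 0.3206]
tool_rot: [0.626, 0.78, -0.002, 0.001]
contact_force: [-0.7, -0.3, -0.2]
opening: 0.0851
finger_force: 0.0
```

```bash
python3 -c "
from h import *
im=manip.read_camera('wrist');cv2.imwrite('pics/w1.png',im);np.savez('w1.npz',*cal('wrist'));np.savez
s=manip.sense();print(s['time'],s['tcp_pos'],Ro.from_quat(s['tool_rot']).as_matrix().round(3).tolist(),s['q'])"
```

```text
2.025 [ 0.60014056 -0.05096815  0.3205088 ] [[-0.22, 0.975, -0.001], [0.975, 0.22, -0.001], [-0.001, -0.002, -1.0]] [-0.42281687  0.31492915  0.58318514  1.61531627 -0.1784818   1.26662367
  0.41379045]
```

View pics/w1.png

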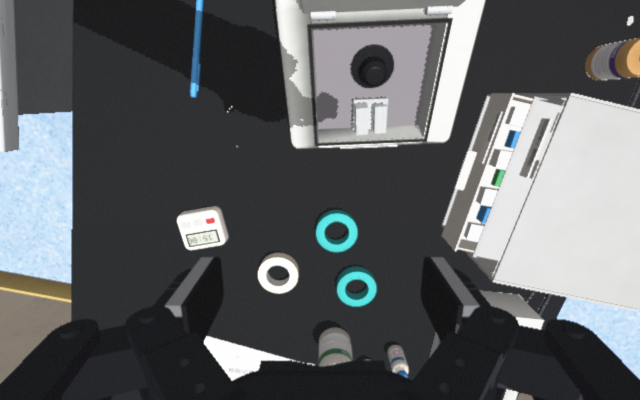

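Run:
```python
from h import *
im=cv2.imread('pics/w1.png');z=np.load('w1.npz');c=[z[k] for k in z.files]
x0,y0=255,248;m=(im[y0:300,x0:302].min(2)>100).astype('u1')
cs,_=cv2.findContours(m,0,1);k=max(cs,key=cv2.contourArea);e=cv2.fitEllipse(k.astype('f4'));u,v=e[0][0]+x0,e[0][1]+y0
print('roll',u,v,e[1],onz(0,u,v,.018,c),onz(0,u,v,.009,c))
# hole of roll
m2=cv2.morphologyEx((im.max(2)<75).astype('u1'),cv2.MORPH_OPEN,np.ones((3,3)))
n,l,st,ce=cv2.connectedComponentsWithStats(m2)
i=l[66,372];x,y,w,h,a=st[i];print('blob',st[i],ce[i])
k=max(cv2.findContours((l==i).astype('u1'),0,1)[0],key=cv2.contourArea);e=cv2.fitEllipse(k);print(e)
fl=ray(0,*e[0],c)
X,er=tri(fl,ray('top',306.2-.4,170.7-.4),ray('scene',260+268/4.444-.4,85+360/4.444-.4));print('flange tri',X,er)
X2,er=tri(fl,ray('top',306.2-.4,170.7-.4));print('w+top',X2,er)
# floor points mask -> plane
print(im[40,340],im[90,400],im[60,330])
f=cv2.inRange(im,(95,85,90),(165,150,160));f[:20]=0;f[146:]=0;f[:,:305]=0;f[:,445:]=0
f=cv2.morphologyEx(f,cv2.MORPH_OPEN,np.ones((5,5)));cv2.imwrite('pics/f.png',f)
for r in(35,50,70,90,110,125):
    q=np.flatnonzero(f[r]);print(r,q[0],q[-1])
for cc in(330,390,420): q=np.flatnonzero(f[:,cc]);print('c',cc,q[0],q[-1])
```

```text
roll 277.8997497558594 273.26659774780273 (40.0903205871582, 40.96858215332031) [ 0.57455486 -0.25162887  0.018     ] [ 0.57437495 -0.25681499  0.009     ]
blob [ 351   45   43   43 1413] [371.86907289  65.97452229]
((371.87188720703125, 65.97224426269531), (39.407474517822266, 43.82594680786133), 40.14739227294922)
flange tri [0.63322645 0.06213735 0.07171331] [np.float64(0.00344999828658054), np.float64(0.0018458362084526388), np.float64(0.0016334576966261455)]
w+top [0.62828138 0.06075879 0.09824857] [np.float64(0.0019880618604280836), np.float64(0.0019880618604279678)]
[169 162 168] [169 162 169] [169 162 169]Traceback (most recent call last):
  File "<stdin>", line 19, in <module>
IndexError: index 0 is out of bounds for axis 0 with size 0
```

Call:
arm_command(series=[[-28, -10, 35, 0, 0, 0], [-28, -10, 35, 0, 0, 0], [-28, -10, 35, 0, 0, 0], [-28, -10, 35, 0, 0, 0], [-28, -10, 35, 0, 0, 0], [-28, -10, 35, 0, 0, 0], [-28, -10, 35, 0, 0, 0], [0, 0, 0, 0, 0, 0]])

```text
time: 3.02
tcp_pos: [0.5731, -0.2556, 0.0735]
tool_rot: [0.624, 0.782, -0.001, -0.003]
contact_force: [0.3, 0.1, -0.1]
opening: 0.0854
finger_force: 0.0
```

Run:
```python
from h import *
im=manip.read_camera('wrist');cw=cal('wrist');cv2.imwrite('pics/w2.png',im)
print(rel([.574,-.259,.013],frame(104.5)),manip.sense()['tcp_pos'])
m=(im.min(2)>120).astype('u1');n,l,st,ce=cv2.connectedComponentsWithStats(m)
for i in range(1,n):
    if st[i][4]>1500: print(st[i],onz(0,*ce[i],.012,cw))
# floor
im=cv2.imread('pics/w1.png');z=np.load('w1.npz');c=[z[k] for k in z.files]
f=cv2.inRange(im,(145,140,145),(185,178,185));f[:22]=0;f[146:]=0;f[:,:305]=0;f[:,445:]=0
f=cv2.morphologyEx(f,cv2.MORPH_OPEN,np.ones((3,3)))
rows=[]
for r in(30,40,50,60,70,80,90):
    q=np.flatnonzero(f[r]);print(r,q[:1],q[-1:])
```

```text
(array([-4.4, -1.9, 62.2]), array([-0.12, -0.13, -1.56])) [ 0.57504077 -0.25436887  0.07519428]
[  91   46  123  105 6915] [ 0.44896925 -0.20445307  0.012     ]
[ 116  100   73   39 1770] [ 0.45043851 -0.22257176  0.012     ]
[ 279  164   90   90 4694] [ 0.57692191 -0.25950602  0.012     ]
[  84  259   70   53 1714] [ 0.44240402 -0.3484303   0.012     ]
30 [314] [430]
40 [314] [428]
50 [305] [426]
60 [306] [424]
70 [306] [422]
80 [307] [421]
90 [307] [419]
```

View pics/w2.png

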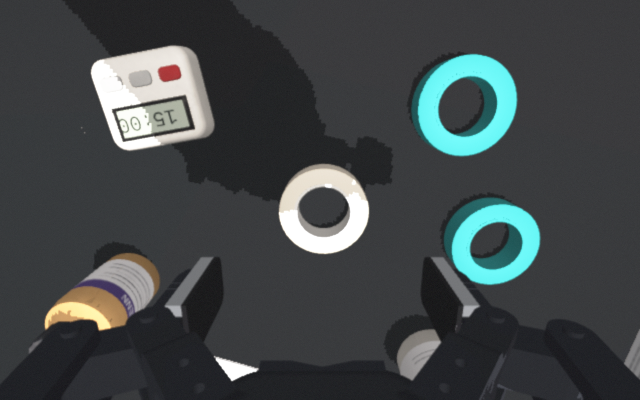

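Call:
arm_command(series=[[-2.5, -0.5, 20, 0, 0, 0], [-2, -0.5, 20, 0, 0, 0], [0, 0, 15, 0, 0, 0], [0, 0, 7, 0, 0, 0], [0, 0, 0, 0, 0, 0]])

```text
time: 3.7
tcp_pos: [0.5757, -0.26, 0.0136]
tool_rot: [0.623, 0.782, -0.0, -0.0]
contact_force: [0.1, 0.2, -0.7]
opening: 0.085
finger_force: 0.0
```

Call:
arm_command(series=[[0, 0, 0, 0, 0, 0], [0, 0, 0, 0, 0, 0], [0, 0, 0, 0, 0, 0], [0, 0, 0, 0, 0, 0]], claw=0, force=35)

```text
time: 4.2
tcp_pos: [0.5761, -0.2602, 0.0145]
tool_rot: [0.623, 0.782, 0.0, 0.0]
contact_force: [-0.3, -0.5, -0.6]
opening: 0.0125
finger_force: 0.0
```

Run:
```python
from h import *
s=manip.sense();print(s['time'],s['tcp_pos'],s['contact_force'],s['opening'],s['finger_force'])
z=np.load('w1.npz');c=[z[k] for k in z.files]
# floor edges on the slope-parallel floor plane: seat point guess & normal for a given yaw
for yaw in(103,104.5,106):
    a=np.radians(yaw);px=np.array([np.cos(a),np.sin(a),0]);py=np.array([-np.sin(a),np.cos(a),0]);n=-.454*px+np.array([0,0,.891]);xs=.891*px+np.array([0,0,.454])
    for h0 in(.066,.072,.078):
        P0=np.array([.633,.0615,h0])-.005*n
        def hit(u,v):
            o,d=ray(0,u,v,c);return o+d*((P0-o)@n)/(d@n)
        g=lambda X:np.array([(X-P0)@xs,(X-P0)@py]).round(4)
        k=hit(371.9,66)
        print(yaw,h0,'L',g(hit(313.5,30)),g(hit(315,90)),'R',g(hit(430,30)),g(hit(419,90)),'blob',g(k))
```

```text
4.2 [ 0.57612917 -0.26019374  0.0145227 ] [-0.31703714 -0.52546976 -0.61854724] 0.012456493682917144 0.0
103 0.066 L [0.0428 0.0663] [-0.0267  0.066 ] R [ 0.042  -0.0612] [-0.0275 -0.0625] blob [ 0.0027 -0.0014]
103 0.072 L [0.0417 0.0662] [-0.0268  0.0659] R [ 0.041  -0.0596] [-0.0276 -0.0609] blob [ 0.0022 -0.0006]
103 0.078 L [0.0407 0.0661] [-0.0269  0.0658] R [ 0.0399 -0.058 ] [-0.0277 -0.0593] blob [0.0017 0.0002]
104.5 0.066 L [0.0446 0.0652] [-0.0248  0.0665] R [ 0.0404 -0.0624] [-0.0293 -0.0622] blob [ 0.0027 -0.0015]
104.5 0.072 L [0.0435 0.0651] [-0.0249  0.0664] R [ 0.0393 -0.0608] [-0.0294 -0.0605] blob [ 0.0022 -0.0007]
104.5 0.078 L [0.0424 0.065 ] [-0.025   0.0663] R [ 0.0383 -0.0591] [-0.0294 -0.0589] blob [0.0017 0.0001]
106 0.066 L [0.0463 0.0641] [-0.0228  0.067 ] R [ 0.0386 -0.0636] [-0.0311 -0.0617] blob [ 0.0027 -0.0017]
106 0.072 L [0.0452 0.064 ] [-0.023   0.0669] R [ 0.0377 -0.062 ] [-0.0312 -0.0601] blob [ 0.0022 -0.0009]
106 0.078 L [0.0442 0.0639] [-0.0231  0.0668] R [ 0.0367 -0.0603] [-0.0312 -0.0585] blob [ 0.0017 -0.    ]
```

Call:
arm_command(series=[[0, 0, -30, 0, 0, 0], [0, 0, -32, 0, 0, 0], [0, 0, 0, 0, 0, 0]], claw=1)

```text
time: 4.58
tcp_pos: [0.5778, -0.2611, 0.079]
tool_rot: [0.623, 0.782, 0.001, 0.002]
contact_force: [0.1, -0.8, -0.2]
opening: 0.066
finger_force: 0.0
```

Run:
```python
from h import *
im=manip.read_camera('wrist');cw=cal('wrist');cv2.imwrite('pics/w3.png',im)
s=manip.sense();print(s['tcp_pos'],s['opening'])
m=(im.min(2)>120).astype('u1');n,l,st,ce=cv2.connectedComponentsWithStats(m)
for i in range(1,n):
    if st[i][4]>1500: print(st[i],ce[i],onz(0,*ce[i],.012,cw))
```

```text
[ 0.57671323 -0.26034104  0.07733156] 0.07312956115264109
[  86   34  123  106 6903] [146.89352455  79.42488773] [ 0.44686283 -0.20450207  0.012     ]
[ 112   88   73   39 1753] [147.06560183 107.33656589] [ 0.44835019 -0.22216549  0.012     ]
[ 274  154   89   88 4517] [317.82864733 198.75226921] [ 0.57319253 -0.25887548  0.012     ]
[  81  248   69   57 1671] [124.20167564 268.95092759] [ 0.440674   -0.34685141  0.012     ]
```

View pics/w3.png

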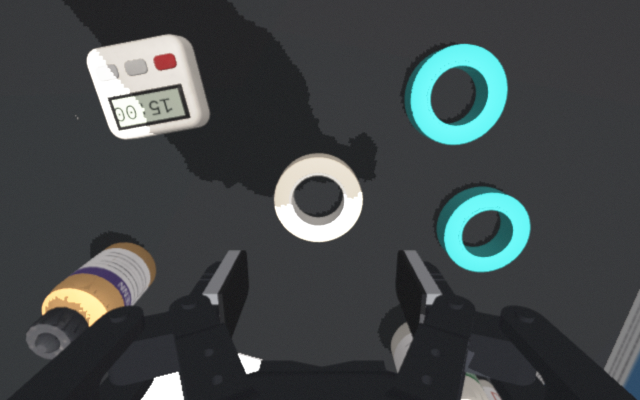

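Call:
arm_command(series=[[0, 0, 0, 0, 0, 0], [1, 0, 25, 0, 0, 0], [0, 0, 25, 0, 0, 0], [0, 0, 10, 0, 0, 0], [0, 0, 3, 0, 0, 0], [0, 0, 0, 0, 0, 0]], claw=1)

```text
time: 5.38
tcp_pos: [0.576, -0.2595, 0.0136]
tool_rot: [0.623, 0.782, 0.0, 0.0]
contact_force: [-0.2, -0.4, 0.9]
opening: 0.0856
finger_force: 0.0
```

Run:
```python
from h import *
im=manip.read_camera('wrist');cv2.imwrite('pics/w4.png',im)
s=manip.sense();T=Ro.from_quat(s['tool_rot']).as_matrix();K,R,t=cal('wrist')
print(s['time'],s['tcp_pos'],s['opening'],s['contact_force'],(T.T@(-R.T@t-s['tcp_pos'])).round(4))
```

```text
5.425 [ 0.57617938 -0.25956603  0.01391484] 0.08537794899521958 [-0.61095474 -0.24701147  0.13770022] [ 0.0726 -0.0004 -0.1687]
```

View pics/w4.png

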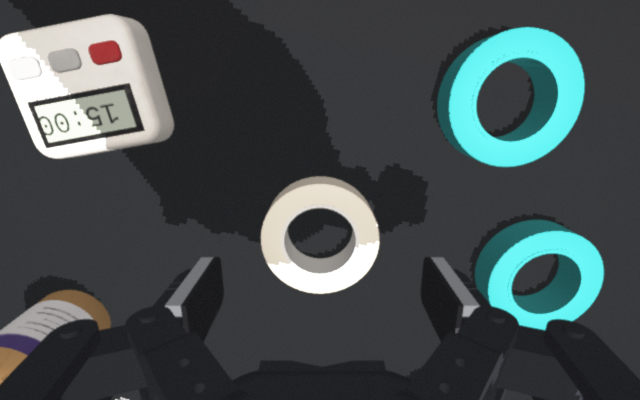

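Call:
arm_command(series=[[0, 0, 4, 0, 0, 0], [0, 0, 4, 0, 0, 0], [0, 0, 0, 0, 0, 0]])

```text
time: 5.8
tcp_pos: [0.5755, -0.259, 0.005]
tool_rot: [0.623, 0.782, -0.0, -0.0]
contact_force: [0.9, 0.3, -0.5]
opening: 0.0857
finger_force: 0.0
```

Call:
arm_command(series=[[0, 0, 4, 0, 0, 0], [0, 0, 4, 0, 0, 0], [0, 0, 0, 0, 0, 0]])

```text
time: 6.18
tcp_pos: [0.5754, -0.2591, -0.0032]
tool_rot: [0.623, 0.782, -0.0, -0.0]
contact_force: [-0.0, 0.2, -0.5]
opening: 0.0856
finger_force: 0.0
```

Call:
arm_command(series=[[0, 0, 3, 0, 0, 0], [0, 0, 3, 0, 0, 0], [0, 0, 0, 0, 0, 0]])

```text
time: 6.55
tcp_pos: [0.5755, -0.2591, -0.009]
tool_rot: [0.623, 0.782, -0.0, -0.0]
contact_force: [-0.2, 0.0, -0.6]
opening: 0.0854
finger_force: 0.0
```

Call:
arm_command(series=[[0, 0, 6, 0, 0, 0], [0, 0, 6, 0, 0, 0], [0, 0, 0, 0, 0, 0]])

```text
time: 6.92
tcp_pos: [0.5752, -0.259, -0.0215]
tool_rot: [0.623, 0.782, -0.0, -0.001]
contact_force: [-1.0, 0.5, -0.3]
opening: 0.0854
finger_force: 0.0
```

Run:
```python
from h import *
im=manip.read_camera('wrist');s=manip.sense();print(s['time'],s['tcp_pos'],s['contact_force'])
cv2.imwrite('pics/w5.png',im)
```

```text
6.975 [ 0.57547342 -0.25910784 -0.02113405] [ 0.16968125 -0.00869682  0.78419046]
```

View pics/w5.png

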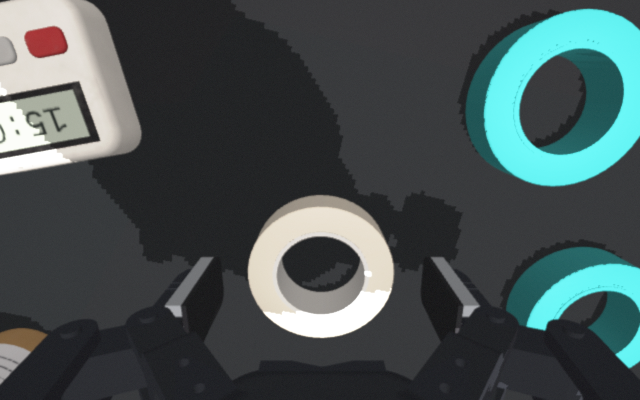

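Call:
arm_command(series=[[2.5, 0, 4, 0, 0, 0], [2.5, 0, 5, 0, 0, 0], [0, 0, 0, 0, 0, 0]])

```text
time: 7.35
tcp_pos: [0.5743, -0.2537, -0.0303]
tool_rot: [0.623, 0.782, -0.0, -0.001]
contact_force: [-0.4, -0.4, 0.7]
opening: 0.0852
finger_force: 0.0
```

Call:
arm_command(series=[[0, 0, 0, 0, 0, 0], [0, 0, 0, 0, 0, 0], [0, 0, 0, 0, 0, 0], [0, 0, 0, 0, 0, 0]], claw=0, force=30)

```text
time: 7.85
tcp_pos: [0.5749, -0.2546, -0.0292]
tool_rot: [0.623, 0.782, 0.0, 0.0]
contact_force: [-1.2, -0.2, 4.7]
opening: 0.0604
finger_force: 32.9
```

Call:
arm_command(series=[[0, 0, -30, 0, 0, 0], [0, 0, -55, 0, 0, 0], [0, 0, -55, 0, 0, 0], [0, 0, 0, 0, 0, 0]])

```text
time: 8.35
tcp_pos: [0.5775, -0.2559, 0.1148]
tool_rot: [0.623, 0.782, 0.002, 0.004]
contact_force: [0.0, -1.0, -1.1]
opening: 0.0609
finger_force: 33.1
```

Run:
```python
from h import *
s=manip.sense();print(s['tcp_pos'],s['opening'],s['finger_force'],s['contact_force'])
plan([.646,.007,.125],frame(103.6,27),6)
```

```text
[ 0.57751505 -0.25586292  0.11477514] 0.060911178216283744 33.07799237198196 [ 0.03898081 -0.95402805 -1.05680538]
[40.1, 20.9, -1.7, 0.1, 4.54, -0.09]
[40.1, 21.0, 1.4, 0.1, 4.54, -0.09]
[39.8, 21.1, 4.6, 0.1, 4.54, -0.09]
[39.3, 21.2, 7.7, 0.1, 4.54, -0.09]
[38.6, 21.2, 10.7, 0.1, 4.54, -0.09]
[37.6, 21.3, 13.7, 0.1, 4.54, -0.09]
```

Call:
arm_command(series=[[40, 21, -2, 0, 4.5, -0.1], [40, 21, 1, 0, 4.5, -0.1], [40, 21, 4.5, 0, 4.5, -0.1], [39, 21, 7.5, 0, 4.5, -0.1], [38.5, 21, 10.5, 0, 4.5, -0.1], [37.5, 21, 13.5, 0, 4.5, -0.1], [0, 0, 0, 0, 0, 0], [0, 0, 0, 0, 0, 0]])

```text
time: 9.35
tcp_pos: [0.6419, 0.0066, 0.1206]
tool_rot: [0.602, 0.764, 0.144, -0.183]
contact_force: [-0.1, 1.0, -1.0]
opening: 0.0607
finger_force: 33.1
```

Run:
```python
from h import *
im=manip.read_camera('wrist');c=cal('wrist');np.savez('w6.npz',*c);cv2.imwrite('pics/w6.png',im)
s=manip.sense();T=Ro.from_quat(s['tool_rot']).as_matrix();print(s['time'],s['tcp_pos'],T.round(3).tolist(),s['opening'],s['q'].round(2) if hasattr(s['q'],'round') else s['q'])
P=np.array([.633,.0615,.069]);print(proj(0,[P,P+.022*frame(103.6,27)[:,2]*-1],c))
```

```text
9.4 [0.64201549 0.00614256 0.12104131] [[-0.207, 0.973, -0.104], [0.867, 0.232, 0.441], [0.453, 0.001, -0.892]] 0.06054944899054097 [-0.06  0.68  0.33  1.59 -0.67  1.22  0.79]
[[327.74334561 164.26979548]
 [328.40618622 170.66440578]]
```

View pics/w6.png

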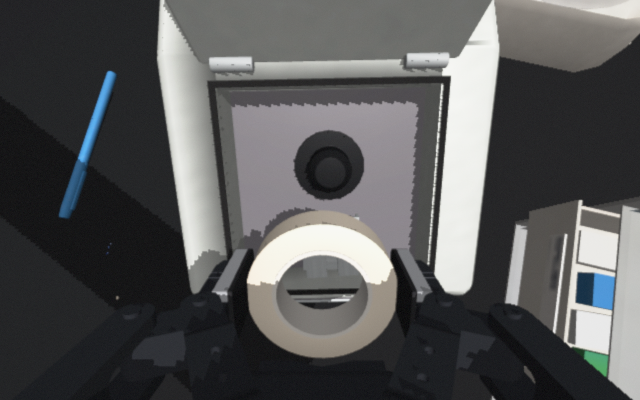

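Run:
```python
from h import *
im=cv2.imread('pics/w6.png');z=np.load('w6.npz');K,R,t=[z[k] for k in z.files]
TC=np.array([[-.001,-.958,-.288],[1,-.001,.001],[-.001,-.288,.958]])  # cam axes in tool (R_tool_cam)
cp=np.array([.0726,-.0004,-.1687])
def tool(u,v,zt):
    d=TC@np.linalg.solve(K,[u,v,1.]);return (cp+d*(zt-cp[2])/d[2])*1000
# flange
m=((im.max(2)<70)).astype('u1');m[:,:285]=0;m[:,375:]=0;m[:120]=0;m[205:]=0
k=max(cv2.findContours(m,0,1)[0],key=cv2.contourArea);print('flange',cv2.fitEllipse(k),cv2.boundingRect(k))
(u,v)=cv2.fitEllipse(k)[0]
for zt in(.05,.06,.07):print(zt,tool(u,v,zt))
# roll top-face hole, outer
hsv=cv2.cvtColor(im,cv2.COLOR_BGR2HSV)
for th in(150,200):
    m=(im[:,:,2]>th).astype('u1');m[:205]=0;m[365:]=0;m[:,:245]=0;m[:,400:]=0
    c=max(cv2.findContours(m,0,1)[0],key=cv2.contourArea);print(th,cv2.boundingRect(c))
for r in(225,235,250,270,285,300,320,345): print(r,im[r,246:400:6].mean(1).astype(int).tolist() if 0 else im[r,[250,262,275,285,300,323,345,360,370,385,394]].mean(1).astype(int).tolist())
print([ (v,int(im[v,323].mean())) for v in range(205,362,4)])
# hinge-hole in depth: bay rim columns at row 150
print([(u,int(im[150,u].mean())) for u in list(range(200,240,3))+list(range(405,460,4))])
```

```text
flange ((328.7091369628906, 164.9085235595703), (67.38571166992188, 68.0458984375), 70.56512451171875) (294, 131, 70, 69)
0.05 [29.98422712  4.3940848  50.        ]
0.06 [28.0356321   4.61329306 60.        ]
0.07 [26.08703709  4.83250133 70.        ]
150 (247, 210, 149, 135)
200 (247, 224, 146, 62)
225 [137, 140, 81, 139, 148, 238, 161, 159, 139, 140, 140]
235 [99, 133, 129, 245, 245, 245, 246, 245, 155, 140, 138]
250 [25, 213, 243, 243, 243, 236, 243, 245, 245, 140, 29]
270 [203, 240, 242, 220, 89, 117, 117, 243, 242, 243, 84]
285 [146, 145, 148, 106, 106, 106, 106, 97, 146, 145, 145]
300 [141, 143, 145, 106, 111, 117, 218, 96, 145, 143, 141]
320 [22, 139, 142, 141, 116, 121, 112, 146, 143, 138, 37]
345 [21, 24, 27, 135, 136, 137, 137, 133, 39, 38, 40]
[(205, 140), (209, 140), (213, 157), (217, 158), (221, 149), (225, 238), (229, 246), (233, 246), (237, 245), (241, 245), (245, 244), (249, 241), (253, 243), (257, 116), (261, 118), (265, 117), (269, 118), (273, 117), (277, 111), (281, 106), (285, 106), (289, 54), (293, 34), (297, 110), (301, 99), (305, 37), (309, 89), (313, 121), (317, 120), (321, 120), (325, 121), (329, 121), (333, 119), (337, 145), (341, 141), (345, 137), (349, 137), (353, 133), (357, 106), (361, 37)]
[(200, 171), (203, 161), (206, 151), (209, 141), (212, 130), (215, 63), (218, 38), (221, 58), (224, 96), (227, 97), (230, 96), (233, 94), (236, 134), (239, 141), (405, 145), (409, 145), (413, 145), (417, 77), (421, 78), (425, 74), (429, 78), (433, 77), (437, 200), (441, 40), (445, 222), (449, 241), (453, 240), (457, 240)]
```

Call:
arm_command(series=[[10, 1.5, 15, 0, 0, 0], [10.5, 1.5, 20, 0, 0, 0], [10, 2, 20, 0, 0, 0], [0, 0, 10, 0, 0, 0], [0, 0, 8, 0, 0, 0], [0, 0, 0, 0, 0, 0]])

```text
time: 10.15
tcp_pos: [0.6332, 0.0671, 0.0701]
tool_rot: [0.602, 0.764, 0.145, -0.183]
contact_force: [0.5, 0.1, -0.2]
opening: 0.0604
finger_force: 33.1
```

Run:
```python
from h import *
im=manip.read_camera('wrist');cv2.imwrite('pics/w7.png',im)
s=manip.sense();T=Ro.from_quat(s['tool_rot']).as_matrix();print(s['time'],s['tcp_pos'],T[:,2].round(3),T.T@s['contact_force'])
# dark post blob through the hole
h=im[240:345,270:378];m=(h.max(2)<60).astype('u1')
n,l,st,ce=cv2.connectedComponentsWithStats(m)
for i in range(1,n):
    if st[i][4]>150:print(st[i]+[270,240,0,0,0],ce[i]+[270,240])
for v in range(245,345,8):print(v,im[v,272:376:8].max(1).tolist())
```

```text
10.2 [0.63364522 0.06674319 0.07055126] [-0.104  0.442 -0.891] [0.20601517 0.21567228 0.78648474]
[ 284  256   75   37 1970] [320.97969543 274.04822335]
245 [248, 248, 248, 248, 248, 248, 248, 248, 248, 248, 248, 248, 248]
253 [248, 248, 248, 248, 242, 247, 246, 248, 246, 247, 248, 248, 248]
261 [248, 248, 244, 219, 35, 35, 35, 37, 36, 49, 248, 248, 248]
269 [248, 242, 56, 25, 35, 31, 35, 36, 34, 26, 21, 248, 248]
277 [248, 219, 20, 15, 20, 25, 36, 36, 33, 17, 18, 80, 248]
285 [154, 95, 80, 33, 14, 19, 18, 17, 17, 24, 79, 89, 152]
293 [153, 99, 95, 79, 79, 79, 67, 78, 79, 79, 80, 97, 139]
301 [154, 104, 112, 103, 79, 81, 79, 80, 79, 80, 108, 100, 144]
309 [156, 107, 114, 120, 124, 120, 103, 113, 121, 115, 109, 100, 153]
317 [155, 152, 116, 120, 124, 124, 124, 125, 122, 116, 110, 136, 156]
325 [150, 155, 152, 121, 123, 126, 124, 124, 120, 116, 138, 155, 152]
333 [148, 150, 153, 154, 152, 126, 124, 124, 140, 151, 154, 153, 151]
341 [119, 145, 148, 149, 152, 154, 154, 154, 154, 150, 150, 147, 146]
```

Call:
arm_command(series=[[1, 0, 5, 0, 0, 0], [0, 0, 4, 0, 0, 0], [0, 0, 0, 0, 0, 0]])

```text
time: 10.58
tcp_pos: [0.6321, 0.0725, 0.0629]
tool_rot: [0.602, 0.764, 0.145, -0.183]
contact_force: [-0.4, -0.2, -1.0]
opening: 0.0607
finger_force: 33.1
```

Call:
arm_command(series=[[0, 0, 4, 0, 0, 0], [0, 0, 3, 0, 0, 0], [0, 0, 0, 0, 0, 0]])

```text
time: 10.95
tcp_pos: [0.6314, 0.0756, 0.0566]
tool_rot: [0.602, 0.764, 0.145, -0.183]
contact_force: [0.0, 0.8, -0.3]
opening: 0.0606
finger_force: 33.1
```

Call:
arm_command(series=[[0, 0, 3, 0, 0, 0], [0, 0, 3, 0, 0, 0], [0, 0, 0, 0, 0, 0]])

```text
time: 11.32
tcp_pos: [0.6308, 0.0783, 0.0513]
tool_rot: [0.602, 0.764, 0.145, -0.183]
contact_force: [-0.0, 0.2, 0.3]
opening: 0.0608
finger_force: 33.1
```

Call:
arm_command(series=[[0, 0, 2, 0, 0, 0], [0, 0, 2, 0, 0, 0], [0, 0, 0, 0, 0, 0]])

```text
time: 11.7
tcp_pos: [0.631, 0.0789, 0.0496]
tool_rot: [0.602, 0.764, 0.146, -0.182]
contact_force: [-2.1, -3.1, 7.2]
opening: 0.0605
finger_force: 33.9
```

Call:
arm_command(series=[[0, 0, 1, 0, 0, 0], [0, 0, 0, 0, 0, 0]])

```text
time: 11.95
tcp_pos: [0.631, 0.079, 0.0495]
tool_rot: [0.602, 0.764, 0.146, -0.182]
contact_force: [-3.4, -4.8, 12.3]
opening: 0.061
finger_force: 34.3
```

Call:
arm_command(series=[[0, 0, -1, 0, 0, 0], [0, 0, 0, 0, 0, 0], [0, 0, 0, 0, 0, 0]], claw=1)

```text
time: 12.32
tcp_pos: [0.6304, 0.0801, 0.0477]
tool_rot: [0.602, 0.764, 0.145, -0.183]
contact_force: [0.1, -0.1, -1.0]
opening: 0.0855
finger_force: 0.0
```

Call:
arm_command(series=[[0, 0, -20, 0, 0, 0], [0, 0, -40, 0, 0, 0], [-10, 0, -35, 0, 0, 0], [-25, 0, -10, 0, 0, 0], [0, 0, 0, 0, 0, 0], [0, 0, 0, 0, 0, 0]])

```text
time: 13.08
tcp_pos: [0.6482, 0.0037, 0.1249]
tool_rot: [0.602, 0.764, 0.145, -0.184]
contact_force: [0.1, 1.0, -0.4]
opening: 0.0855
finger_force: 0.0
```

Run:
```python
from h import *
im=manip.read_camera('wrist');c=cal('wrist');cv2.imwrite('pics/w8.png',im)
s=manip.sense();T=Ro.from_quat(s['tool_rot']).as_matrix();print(s['time'],s['tcp_pos'],T[:,2].round(3),s['opening'])
m=(im.min(2)>195).astype('u1')
m[:,:240]=0;m[:,420:]=0
n,l,st,ce=cv2.connectedComponentsWithStats(m)
for i in range(1,n):
    if st[i][4]>150:print(st[i],ce[i])
for v in range(90,270,8):print(v,im[v,270:400:7].mean(1).astype(int).tolist())
P=np.array([.633,.0615,.069]);F=frame(103.6,27);N=-F[:,2];print(proj(0,[P,P+.018*N,P+.022*N],c))
th=np.arange(0,360,5);cir=P+.018*N+.031*(np.cos(np.radians(th))[:,None]*F[:,0]+np.sin(np.radians(th))[:,None]*F[:,1]);q=proj(0,cir,c);print('pred outer',q.min(0),q.max(0))
```

```text
13.125 [0.64818241 0.00425783 0.12488668] [-0.106  0.443 -0.89 ] 0.08520158751505756
[396  51  24   8 160] [407.75625  54.76875]
[ 278  118   92   91 4194] [323.4375298  162.01955174]
[ 295  213   56   45 1619] [323.1988882  233.80049413]
90 [82, 80, 83, 81, 82, 82, 81, 82, 81, 82, 83, 81, 82, 81, 81, 81, 81, 80, 80]
98 [79, 81, 80, 81, 82, 81, 83, 82, 81, 82, 80, 81, 81, 81, 82, 91, 81, 84, 121]
106 [151, 151, 153, 155, 156, 155, 157, 157, 158, 157, 158, 158, 159, 161, 160, 157, 156, 155, 156]
114 [151, 151, 152, 154, 153, 155, 155, 156, 155, 157, 157, 157, 157, 157, 157, 154, 155, 154, 154]
122 [148, 150, 151, 152, 153, 238, 246, 246, 246, 246, 245, 154, 154, 155, 155, 153, 153, 153, 152]
130 [148, 149, 148, 181, 245, 245, 245, 245, 245, 245, 245, 246, 242, 152, 152, 151, 152, 151, 150]
138 [146, 147, 183, 244, 244, 244, 245, 104, 75, 238, 245, 245, 245, 240, 150, 149, 149, 149, 148]
146 [146, 146, 241, 243, 243, 34, 18, 26, 28, 29, 21, 246, 245, 244, 150, 149, 149, 148, 147]
154 [144, 155, 241, 243, 143, 23, 27, 52, 50, 30, 27, 25, 244, 244, 238, 147, 146, 146, 147]
162 [143, 207,
[... 791 characters left out ...]
, 214, 216, 210, 121, 210, 211, 213, 141, 141, 140, 141, 140, 140, 140]
234 [139, 140, 140, 140, 209, 216, 214, 212, 119, 209, 210, 210, 77, 86, 140, 140, 140, 140, 138]
242 [139, 139, 140, 140, 205, 216, 212, 212, 152, 211, 209, 208, 79, 78, 134, 141, 140, 140, 139]
250 [78, 78, 77, 77, 199, 217, 216, 155, 117, 147, 204, 175, 77, 77, 78, 79, 88, 139, 140]
258 [77, 79, 79, 78, 116, 120, 129, 115, 117, 115, 116, 117, 78, 77, 77, 77, 115, 139, 141]
266 [89, 87, 89, 93, 96, 117, 115, 104, 102, 116, 118, 135, 107, 109, 109, 109, 111, 144, 143]
[[320.26609107 161.73121626]
 [320.20040979 166.51345566]
 [320.18446092 167.67468923]]
pred outer [274.75609347 119.95429387] [365.62629809 209.63401964]
```

Run:
```python
from h import *
F=frame(103.6)
plan([.60,.0,.335],F,5)
print();plan([.551,.137,.335],F,3,[.60,0,.335],F)
```

```text
[20.4, -9.5, -36.8, 0.01, -5.42, -0.0]
[16.9, -9.5, -38.5, 0.01, -5.42, -0.0]
[13.1, -9.5, -39.9, 0.01, -5.42, -0.0]
[9.3, -9.6, -41.0, 0.01, -5.42, -0.0]
[5.4, -9.6, -41.7, 0.01, -5.42, -0.0]

[48.2, -5.1, 0.0, 0.0, 0.0, 0.0]
[48.2, -5.1, 0.0, 0.0, 0.0, 0.0]
[48.2, -5.1, 0.0, 0.0, 0.0, 0.0]
```

Call:
arm_command(series=[[20, -9.5, -37, 0, -5.4, 0], [17, -9.5, -38.5, 0, -5.4, 0], [13, -9.5, -40, 0, -5.4, 0], [9.5, -9.5, -41, 0, -5.4, 0], [5.5, -9.5, -42, 0, -5.4, 0], [0, 0, 0, 0, 0, 0]], claw=0)

```text
time: 13.88
tcp_pos: [0.6013, 0.0027, 0.3396]
tool_rot: [0.616, 0.787, 0.004, 0.002]
contact_force: [0.3, 0.2, -0.9]
opening: -0.0003
finger_force: 0.0
```

Call:
arm_command(series=[[48, -5, 0, 0, 0, 0], [48, -5, 0, 0, 0, 0], [48, -5, 0, 0, 0, 0], [0, 0, 0, 0, 0, 0]])

```text
time: 14.38
tcp_pos: [0.55, 0.1405, 0.3342]
tool_rot: [0.616, 0.788, 0.0, -0.001]
contact_force: [-0.4, -0.4, 0.6]
opening: -0.0001
finger_force: 0.0
```

Run:
```python
from h import *
im=manip.read_camera('wrist');c=cal('wrist');cv2.imwrite('pics/w9.png',im)
s=manip.sense();T=Ro.from_quat(s['tool_rot']).as_matrix();print(s['time'],s['tcp_pos'],T.round(3).tolist(),s['opening'],s['q'])
# cover edge near corner expected
print(proj(0,[[.5447,.0971,.2744],[.6904,.1376,.2714],[.6176,.1174,.273]],c))
g=im.mean(2).astype(int)
for v in range(180,400,12):print(v,g[v,200:640:16].tolist())
```

```text
14.425 [0.55102344 0.13741981 0.33454262] [[-0.238, 0.971, -0.0], [0.971, 0.238, 0.0], [0.0, -0.0, -1.0]] -0.00019767642486223755 [-0.66701244  0.22377918  0.43963824  1.67057928 -0.09950377  1.26966819
  0.03306417]
[[301.12998113 252.54223538]
 [504.27626031 244.93928892]
 [403.12262112 248.74183291]]
180 [38, 130, 39, 39, 40, 40, 138, 95, 43, 42, 44, 44, 64, 143, 142, 248, 247, 40, 37, 40, 38, 38, 39, 41, 39, 38, 39, 40]
192 [41, 163, 38, 39, 38, 37, 238, 95, 140, 141, 143, 143, 14, 16, 142, 248, 248, 38, 40, 38, 37, 37, 38, 40, 38, 40, 41, 62]
204 [38, 163, 38, 39, 37, 40, 228, 94, 102, 99, 93, 97, 15, 22, 90, 183, 236, 39, 40, 39, 38, 42, 38, 101, 89, 40, 39, 40]
216 [35, 139, 37, 41, 38, 37, 226, 90, 91, 51, 52, 83, 81, 28, 78, 92, 85, 39, 39, 37, 40, 37, 75, 87, 74, 142, 32, 141]
228 [39, 45, 37, 38, 37, 40, 227, 90, 90, 90, 91, 90, 68, 67, 91, 89, 91, 90, 39, 38, 38, 38, 40, 73, 147, 27, 57, 207]
240 [38, 39, 39, 37, 41, 40, 224, 89, 89, 89, 89, 88, 80, 83, 96, 88, 87, 88, 89, 68, 39, 39, 39, 39, 39, 36, 38, 194]
252 [39, 36, 38, 38, 39, 39, 216, 81, 82, 215, 218, 221, 223, 2
[... 857 characters left out ...]
 23, 19, 19, 24, 30, 30, 27, 21, 23, 23, 22, 190, 192, 191, 190, 190, 189, 188, 189, 191]
348 [25, 227, 33, 30, 22, 23, 20, 25, 55, 21, 21, 22, 17, 29, 36, 26, 23, 22, 22, 22, 192, 190, 188, 190, 189, 186, 190, 189]
360 [36, 20, 31, 23, 21, 19, 22, 22, 32, 17, 18, 21, 21, 51, 21, 89, 24, 24, 21, 21, 22, 54, 189, 190, 190, 188, 190, 188]
372 [21, 18, 20, 21, 28, 24, 19, 18, 21, 19, 22, 31, 21, 16, 23, 23, 26, 27, 34, 20, 20, 19, 23, 188, 189, 189, 187, 185]
384 [25, 17, 14, 21, 18, 21, 21, 21, 20, 23, 22, 20, 22, 20, 19, 22, 21, 25, 21, 28, 22, 20, 24, 22, 167, 189, 189, 199]
396 [27, 19, 16, 19, 20, 14, 19, 18, 19, 20, 17, 14, 18, 17, 18, 17, 25, 24, 25, 25, 40, 24, 21, 20, 22, 21, 189, 192]
```

Call:
arm_command(series=[[0, 0, 37, 0, 0, 0], [0, 0, 38, 0, 0, 0], [0, 0, 37, 0, 0, 0], [0, 0, 0, 0, 0, 0]])

```text
time: 14.92
tcp_pos: [0.5506, 0.1333, 0.2209]
tool_rot: [0.62, 0.785, -0.002, -0.001]
contact_force: [-0.4, 0.5, 0.2]
opening: -0.0
finger_force: 0.0
```

Call:
arm_command(series=[[-9, 0, 0, 0, 0, 0], [-9, 0, 0, 0, 0, 0], [-9, 0, 0, 0, 0, 0], [-9, 0, 0, 0, 0, 0]])

```text
time: 15.42
tcp_pos: [0.5615, 0.1, 0.2249]
tool_rot: [0.619, 0.785, 0.002, 0.001]
contact_force: [0.2, 1.9, 0.8]
opening: -0.0001
finger_force: 0.6
```

Call:
arm_command(series=[[-10, 0, 0, 0, 0, 0], [-10, 0, 1, 0, 0, 0], [-10, 0, 1, 0, 0, 0], [-10, 0, 2, 0, 0, 0], [-10, 0, 3, 0, 0, 0]])

```text
time: 16.05
tcp_pos: [0.5727, 0.0509, 0.2168]
tool_rot: [0.619, 0.785, 0.001, 0.001]
contact_force: [0.5, 0.3, 0.7]
opening: -0.0001
finger_force: 0.1
```

Call:
arm_command(series=[[-10, 0, 5, 0, 0, 0], [-10, 0, 6, 0, 0, 0], [-10, 0, 7, 0, 0, 0], [-8, 0, 7, 0, 0, 0]])

```text
time: 16.55
tcp_pos: [0.5816, 0.014, 0.1914]
tool_rot: [0.619, 0.785, 0.001, 0.001]
contact_force: [0.6, -0.0, 0.2]
opening: -0.0
finger_force: 0.0
```

Run:
```python
from h import *
im=manip.read_camera('scene');cv2.imwrite('pics/s1.png',im)
s=manip.sense();print(s['time'],s['tcp_pos'],s['contact_force'])
F=frame(103.6,27);H=np.array([.622,.1072,.1222]);xs,n=F[:,0],-F[:,2];y=np.cross(n,xs)
for th in(2.1,1.5,1.2,.6,0):
    d=-np.cos(th)*xs+np.sin(th)*n;print(th,proj('scene',[H+.15*d+.075*y,H+.15*d-.075*y]).round(0).tolist())
a=cv2.imread('pics/scene0.png');d=np.abs(a.astype(int)-im).max(2)>40
g=im.mean(2).astype(int)
for v in range(90,215,6):print(v,g[v,270:365:5].tolist())
```

```text
16.6 [0.5812152  0.01277015 0.19059228] [-0.56847822 -0.42356376 -0.68764871]
2.1 [[293.0, 124.0], [311.0, 95.0]]
1.5 [[323.0, 136.0], [338.0, 107.0]]
1.2 [[334.0, 147.0], [349.0, 117.0]]
0.6 [[345.0, 172.0], [359.0, 141.0]]
0 [[339.0, 192.0], [352.0, 161.0]]
90 [101, 106, 117, 35, 36, 48, 178, 182, 186, 63, 94, 92, 103, 94, 31, 183, 190, 190, 184]
96 [82, 106, 97, 34, 35, 38, 51, 43, 39, 20, 34, 61, 67, 30, 15, 186, 193, 194, 189]
102 [35, 192, 165, 167, 196, 205, 38, 36, 38, 18, 22, 22, 20, 23, 61, 193, 187, 188, 172]
108 [196, 181, 142, 140, 184, 213, 134, 64, 38, 22, 21, 20, 22, 21, 41, 47, 145, 177, 176]
114 [135, 130, 125, 120, 129, 133, 208, 214, 98, 36, 20, 22, 20, 21, 73, 141, 178, 183, 181]
120 [113, 116, 119, 118, 120, 113, 200, 214, 125, 35, 51, 22, 20, 20, 169, 187, 83, 164, 179]
126 [186, 168, 158, 141, 164, 193, 166, 120, 113, 36, 62, 23, 17, 171, 186, 144, 188, 188, 177]
132 [162, 209, 219, 224, 225, 232, 127, 235, 234, 203, 33, 15, 82, 58, 175, 162, 103, 229, 166]
138 [110, 108, 116, 134, 228, 207, 233, 230, 202, 118, 111, 21, 112, 186, 104, 100, 90, 126, 137]
144 [1
[... 341 characters left out ...]
7, 95, 98, 70, 36]
168 [36, 95, 93, 102, 127, 123, 106, 79, 71, 106, 122, 134, 104, 172, 188, 131, 155, 45, 37]
174 [35, 93, 95, 93, 93, 93, 105, 123, 107, 65, 72, 71, 103, 153, 186, 134, 124, 36, 35]
180 [38, 89, 91, 66, 95, 95, 94, 94, 108, 122, 105, 55, 136, 87, 108, 96, 67, 38, 36]
186 [36, 58, 92, 37, 91, 40, 90, 94, 94, 95, 147, 202, 171, 70, 119, 147, 35, 35, 38]
192 [21, 35, 92, 93, 96, 86, 90, 94, 94, 95, 95, 93, 150, 221, 164, 122, 37, 37, 38]
198 [33, 21, 18, 20, 23, 57, 94, 96, 94, 92, 93, 94, 96, 94, 99, 35, 38, 36, 37]
204 [37, 20, 20, 19, 21, 22, 19, 22, 19, 23, 55, 91, 94, 94, 96, 37, 37, 37, 36]
210 [20, 19, 17, 18, 20, 21, 21, 21, 32, 36, 37, 37, 35, 21, 35, 37, 37, 37, 36]
```

Call:
arm_command(series=[[0, 0, -30, 0, 0, 0], [0, 0, -30, 0, 0, 0], [0, 0, 0, 0, 0, 0]])

```text
time: 16.98
tcp_pos: [0.583, 0.0148, 0.2543]
tool_rot: [0.619, 0.785, 0.003, 0.002]
contact_force: [-0.2, 0.7, -1.1]
opening: 0.0
finger_force: 0.0
```

Run:
```python
from h import *
s=manip.sense();print(s['time'],s['tcp_pos'])
plan([.661,-.055,.1335],frame(103.6,27),6)
```

```text
16.975 [0.58295579 0.01482549 0.25430459]
[-14.4, 9.8, 20.2, 0.07, 4.5, 0.0]
[-15.9, 9.8, 19.0, 0.07, 4.5, 0.0]
[-17.3, 9.8, 17.7, 0.07, 4.5, 0.0]
[-18.7, 9.9, 16.3, 0.07, 4.5, 0.0]
[-19.9, 9.9, 14.7, 0.07, 4.5, 0.0]
[-21.0, 9.9, 13.1, 0.07, 4.5, 0.0]
```

Call:
arm_command(series=[[-14.5, 10, 20, 0, 4.5, 0], [-16, 10, 19, 0, 4.5, 0], [-17.5, 10, 17.5, 0, 4.5, 0], [-18.5, 10, 16.5, 0, 4.5, 0], [-20, 10, 14.5, 0, 4.5, 0], [-21, 10, 13, 0, 4.5, 0], [0, 0, 0, 0, 0, 0], [0, 0, 0, 0, 0, 0]], claw=1)

```text
time: 17.98
tcp_pos: [0.66, -0.0545, 0.1313]
tool_rot: [0.601, 0.764, 0.145, -0.183]
contact_force: [-0.3, -0.2, -0.0]
opening: 0.0855
finger_force: 0.0
```

Run:
```python
from h import *
im=manip.read_camera('wrist');c=cal('wrist');cv2.imwrite('pics/w10.png',im);np.savez('w10.npz',*c)
s=manip.sense();T=Ro.from_quat(s['tool_rot']).as_matrix();print(s['time'],s['tcp_pos'],T[:,2].round(3),s['opening'])
F=frame(103.6,27);P=np.array([.633,.0615,.069]);xs,n=F[:,0],-F[:,2];y=np.cross(n,xs)
H=P+.066*xs+.026*n
print('pred cover corners',proj(0,[H-.15*xs+.075*y,H-.15*xs-.075*y,H+.075*y,H-.075*y],c).round(0).tolist())
S=H-.124*xs
print('pred stud foot, top',proj(0,[S+.026*n,S+.049*n,S+.049*n+.028*xs,S+.049*n-.028*xs],c).round(0).tolist())
m=(im.max(2)<60).astype('u1');m[255:]=0;m[:,:200]=0;m[:,460:]=0
N,l,st,ce=cv2.connectedComponentsWithStats(m)
for i in range(1,N):
    if st[i][4]>200:print(st[i],ce[i])
g=im.mean(2).astype(int)
for v in range(60,256,8):print(v,g[v,180:460:10].tolist())
```

```text
18.025 [ 0.66037563 -0.05389644  0.13220341] [-0.104  0.442 -0.891] 0.08531755013622033
pred cover corners [[227.0, 203.0], [418.0, 203.0], [208.0, -15.0], [437.0, -15.0]]
pred stud foot, top [[323.0, 179.0], [323.0, 187.0], [323.0, 142.0], [323.0, 229.0]]
[  200   140   260   115 10964] [334.00775265 228.34211966]
60 [193, 215, 182, 150, 235, 235, 236, 150, 150, 150, 151, 153, 155, 157, 157, 159, 160, 160, 161, 160, 162, 161, 227, 240, 239, 240, 240, 239]
68 [160, 220, 190, 154, 235, 237, 234, 170, 149, 150, 150, 151, 153, 155, 157, 157, 159, 161, 159, 159, 159, 159, 222, 239, 239, 240, 239, 237]
76 [79, 223, 192, 155, 234, 235, 235, 194, 148, 150, 151, 152, 152, 154, 155, 156, 156, 158, 157, 156, 157, 157, 230, 239, 238, 238, 238, 237]
84 [39, 227, 193, 159, 232, 234, 234, 229, 147, 148, 150, 150, 152, 153, 153, 152, 154, 155, 155, 155, 154, 156, 237, 239, 239, 238, 239, 237]
92 [37, 225, 195, 163, 232, 234, 234, 234, 146, 148, 148, 149, 150, 151, 150, 152, 152, 152, 152, 154, 152, 153, 237, 237, 239, 236, 238, 236]
100 [35, 225, 202, 166, 232, 233, 235, 236, 144, 146, 146, 147, 14
[... 1948 characters left out ...]
41, 116, 103, 221, 209, 197, 180, 167, 161, 153, 86, 33, 29, 116, 117, 116, 124, 129, 136, 78, 82, 90, 75, 36]
220 [36, 38, 37, 37, 80, 90, 89, 88, 144, 124, 87, 129, 117, 107, 51, 27, 30, 47, 45, 38, 38, 38, 35, 37, 37, 35, 35, 37]
228 [21, 33, 37, 38, 38, 33, 37, 39, 36, 39, 36, 37, 37, 35, 33, 27, 26, 36, 39, 36, 38, 37, 35, 37, 37, 37, 35, 37]
236 [23, 21, 36, 36, 37, 36, 19, 36, 39, 37, 36, 38, 38, 37, 37, 36, 21, 21, 35, 37, 38, 39, 38, 36, 37, 37, 37, 36]
244 [18, 20, 22, 21, 29, 19, 20, 23, 21, 24, 22, 21, 37, 25, 19, 23, 18, 18, 20, 37, 33, 38, 37, 35, 37, 37, 37, 36]
252 [23, 21, 23, 20, 21, 19, 20, 23, 22, 21, 20, 21, 23, 19, 19, 19, 20, 16, 22, 38, 37, 38, 37, 37, 38, 37, 38, 37]
```

Run:
```python
from h import *
im=cv2.imread('pics/w10.png');g=im.mean(2)
for v in range(134,226,4):
    r=g[v,300:352];print(v,''.join('%3d'%x for x in (r[::2]/2.6).astype(int)))
```

```text
134  89 89 89 90 90 90 89 90 90 90 90 90 90 90 90 90 89 89 89 89 89 90 89 90 90 90
138  89 89 89 89 89 89 89 89 89 88 83 88 88 89 89 89 88 88 88 89 88 89 89 89 90 90
142  89 89 89 89 89 87 44  9  6  8  8  6  8 33 84 88 88 88 88 88 88 89 89 89 89 89
146  89 89 89 89 88 47  8 10 10 11 12 14 12 10 43 82 84 85 83 86 89 89 89 89 88 88
150  89 89 88 68 55 13  8 12 13 14 16 17 14 12 15 68 76 77 78 78 79 80 85 88 88 88
154  88 89 65 45 43 16  6 10 12 14 15 17 16 13 10 48 83 84 79 66 71 79 81 82 80 88
158  88 78 49 44 41 30  7  7 11 12 13 16 16 14 11 20 76 80 80 73 79 76 73 75 79 76
162  69 64 41 62 46 44 17  7 11 11 13 15 16 15 14  9 51 79 80 80 80 80 81 81 73 75
166  76 52 76 73 68 45 31  9  9 12 12 13 15 17 14 11 22 76 80 79 79 79 79 79 79 79
170  58 74 80 80 58 44 42 16  7 12 12 12 14 15 15 13 10 57 78 79 80 81 81 81 82 81
174  60 77 78 78 77 56 43 31  8 10 12 13 13 15 16 14 11 26 79 81 80 80 80 80 79 79
178  71 78 79 79 80 80 58 43 16  8 10 13 12 14 15 15 12 10 66 78 78 78 78 78 78 78
182  68 80 80 80 80 78 49 45 31  9 10 11 12 13 14 15 14 11 28 79 80 81 81 80 81 80
186  54 77 77 78 77 77 76 45 42 16  8 10 12 12 14 14 15 12 11 68 79 78 77 77 76 76
190  49 67 78 80 81 80 81 71 45 32  9  9 11 12 12 14 14 13 11 33 76 78 79 79 78 77
194  78 58 59 78 78 77 76 55 42 41 16 10 11 12 12 13 15 13 13 13 68 77 77 77 75 80
198  86 84 49 51 69 78 79 77 52 44 31  8  9 10 12 12 13 14 13 10 40 76 76 77 85 86
202  86 87 86 86 82 59 53 68 74 48 41 16  8 11 12 12 13 14 13 12 15 72 85 85 85 85
206  45 44 43 42 41 40 37 25 23 24 24 19  7 10 11 11 12 13 14 12  9 17 30 37 37 34
210  84 83 81 80 80 79 69 49 45 44 44 42 15 10 11 11 11 13 13 14 10 16 59 65 64 63
214  49 49 50 50 51 52 48 44 33 32 32 32 23  8 10 12 11 13 12 14 12 10 36 61 63 63
218  82 82 84 84 83 83 82 50 45 45 45 45 43 16 10 10 11 11 12 12 11 10 23 74 76 75
222  14 14 14 14 14 12 12 13 14 13 14 15 14 10  7 10 12 11 12 12 12 11 10 12 14 14
```

Run:
```python
from h import *
z=np.load('w10.npz');c=[z[k] for k in z.files]
p=np.array([.66037563,-.05389644,.13220341]);T=frame(103.6,27)
F=T;P=np.array([.633,.0615,.069]);n=-F[:,2];S=P-.058*F[:,0]+.026*n
for off in(.045,.049,.051):
    Q=S+off*n
    zt=((Q-p)@T[:,2])
    def hit(u,v):
        o,d=ray(0,u,v,c);o=T.T@(o-p);d=T.T@d;return (o+d*(zt-o[2])/d[2])*1000
    a,b,e=hit(320,150),hit(333.5,210),hit(318.5,141)
    dirv=(a-b)/np.linalg.norm(a-b);print(off,zt*1000,'ang deg',np.degrees(np.arctan2(dirv[1],dirv[0])),'w',hit(339.5,198)-hit(321,198),'ctr',e-28*dirv,'pred',(T.T@(Q-p)*1000).round(1))
```

```text
0.045 39.15701720721459 ang deg -12.646088326318418 w [-6.04833624e-04  1.18611908e+01  0.00000000e+00] ctr [19.67831919  3.872893   39.15701721] pred [19.   0.5 39.2]
0.049 35.157017207214594 ang deg -12.646088326318424 w [-5.93215593e-04  1.16333535e+01  0.00000000e+00] ctr [20.17087474  3.89616297 35.15701721] pred [19.   0.5 35.2]
0.051 33.15701720721459 ang deg -12.646088326318424 w [-5.87406578e-04  1.15194348e+01  0.00000000e+00] ctr [20.41715252  3.90779796 33.15701721] pred [19.   0.5 33.2]
```

Call:
arm_command(series=[[10, 2, 15, 0, 0, 0], [10, 2, 15, 0, 0, 0], [0, 0, 12, 0, 0, -6.3], [0, 0, 12, 0, 0, -6.3], [0, 0, 10, 0, 0, 0], [0, 0, 6, 0, 0, 0], [0, 0, 0, 0, 0, 0]], claw=0.45)

```text
time: 18.9
tcp_pos: [0.6524, -0.0054, 0.078]
tool_rot: [0.514, 0.825, 0.164, -0.166]
contact_force: [-0.0, -0.6, -0.0]
opening: 0.038
finger_force: 0.0
```

Run:
```python
from h import *
im=manip.read_camera('wrist');cv2.imwrite('pics/w11.png',im)
s=manip.sense();T=Ro.from_quat(s['tool_rot']).as_matrix();print(s['time'],s['tcp_pos'],T[:,2].round(3),s['opening'],T.T@s['contact_force'])
g=im.mean(2)
for v in range(190,340,6):
    r=g[v,250:396];print(v,''.join('%3d'%x for x in (r[::4]/2.6).astype(int)))
```

```text
18.95 [ 0.65278228 -0.00593275  0.07833692] [-0.104  0.442 -0.891] 0.038129808373220705 [ 0.16199896  0.20566096 -0.09162949]
190  87 87 87 87 87 87 87 88 88 88 89 89 88 88 88 88 88 89 89 89 89 89 88 88 88 88 89 89 89 89 89 89 89 89 88 88 89
196  87 87 88 87 87 87 87 88 88 88 88 88 88 89 88 88 88 88 88 88 88 88 88 87 88 88 88 89 89 89 89 89 88 89 88 88 89
202  88 88 87 88 87 88 87 88 88 88 88 88 87 67 44 32  8  7  6  9 53 82 87 88 88 88 88 88 89 88 88 88 89 89 88 89 89
208  87 88 88 88 88 87 87 87 87 87 87 87 44 44 42  4  6  7  6  7  8 73 78 81 85 88 88 87 87 88 88 88 88 89 89 89 88
214  87 87 87 87 88 87 87 87 87 87 56 50 44 43 33  4  7  9  9 10  8 66 79 78 77 69 87 87 88 88 88 88 88 88 88 89 89
220  87 87 87 87 87 88 87 87 87 58 65 43 43 35 24  8 11 12 12 12 11 29 64 77 82 81 77 88 88 88 88 88 88 88 88 89 89
226  87 87 87 87 87 87 87 87 72 76 44 42 77 44 26  8 11 12 12 12 11 26 71 77 68 70 77 86 88 88 88 88 89 89 88 88 88
232  87 86 86 86 86 87 87 87 63 45 67 79 79 44 27  8 11 12 12 13 12 25 79 79 79 81 74 79 88 88 88 88 88 88 88 88 88
238  87 86 51 48 48 48 51 87 44 52 79 79 49 44
[... 1225 characters left out ...]
2 11
304   8  9  9  7 10  5  6  8  8  8  8  7  8  8 12  5  5  5  6  5  5  5 14 14 13 13 14 14 14 14  5  5  9  6  8  8 10
310   7  8  8  7 10  6  6  7  9  8  8  8  8  9 14  4  6  6  5  7  6  8 14 14 14 13 14 14 13 14  5  6 10  6  9  9  8
316   7 10  9  7 10  5  8  7  8  8  8  7 11 14 14  5  5  6  6  6  7  7 13 14 13 14 15 14 14 14  7  5 11  7 10 10  8
322   9  8  9  9 10  6  7  8  6  8  7  8 14 14 14  7  5  6  8  6  6 10 14 13 14 14 14 14 13 14 13  5 10 10 11 10 10
328   9  8  9  9 10  7  8  8  8  8  7  6 10 14 14 13  8  6  6  7 11 14 14 13 15 13 13 14 14 14 14  5  9 11 11 11 12
334   8  8 10 10 11  7  8  8  7  8  8 14  9 13 14 14 14 13 14 14 13 13 13 14 14 14 14 14 14 14 15  7 14 12 11 10 11
```

Call:
arm_command(series=[[0, 0, 7, 0, 0, 0], [0, 0, 7, 0, 0, 0], [0, 0, 4, 0, 0, 0], [0, 0, 0, 0, 0, 0]])

```text
time: 19.45
tcp_pos: [0.6505, 0.0022, 0.0618]
tool_rot: [0.514, 0.825, 0.164, -0.166]
contact_force: [-0.4, 1.3, -0.3]
opening: 0.0383
finger_force: 0.3
```

Call:
arm_command(series=[[0, 0, 0, 0, 0, 0], [0, 0, 0, 0, 0, 0], [0, 0, 0, 0, 0, 0]], claw=0, force=60)

```text
time: 19.82
tcp_pos: [0.6504, 0.0018, 0.0623]
tool_rot: [0.514, 0.825, 0.164, -0.166]
contact_force: [-3.0, 0.4, 1.0]
opening: 0.0347
finger_force: 59.7
```

```bash
cat > st.py <<'E'
from h import *
s=manip.sense();T=Ro.from_quat(s['tool_rot']).as_matrix();F=frame(103.6,27)
p=np.array(s['tcp_pos'])-[.633,.0615,.069];print(s['time'],'slope xyz mm',(F.T@p*1000*[1,1,-1]).round(2),'yaw',np.degrees(np.arctan2(T[:,0]@F[:,1],T[:,0]@F[:,0])).round(2),'Ftool',(T.T@s['contact_force']).round(1),'Mtool',(T.T@s['ft_torque']).round(2),'op',round(s['opening'],4),'ff',round(s['finger_force'],1))
E
python3 st.py
```

```text
19.825 slope xyz mm [-58.37   2.93  22.24] yaw -12.58 Ftool [ 2.  -2.4 -0.4] Mtool [ 0.66 -0.16 -0.03] op 0.0347 ff 59.7
```

Call:
arm_command(series=[[0, 0, 0, 0, 0, 0], [0, 0, 0, 0, 0, 0], [0, 0, -4, 0, 0, 0], [0, 0, -4, 0, 0, 0], [0, 0, 0, 0, 0, 0]], claw=0.5)

```text
time: 20.45
tcp_pos: [0.6522, -0.0022, 0.07]
tool_rot: [0.514, 0.825, 0.165, -0.165]
contact_force: [0.8, 0.0, 0.6]
opening: 0.0428
finger_force: 0.0
```

Call:
arm_command(series=[[0, 0, 0, 0, 0, 0], [0, 0, 0, 0, 0, 0], [0, 0, 0, 0, 0, 0], [0, 0, 0, 0, 0, 0]], claw=0)

```text
time: 20.95
tcp_pos: [0.6516, -0.0024, 0.0694]
tool_rot: [0.514, 0.825, 0.164, -0.165]
contact_force: [-1.5, -4.2, 3.0]
opening: 0.0105
finger_force: 62.8
```

```bash
python3 st.py
```

```text
20.95 slope xyz mm [-59.02   3.03  30.51] yaw -12.57 Ftool [-1.3 -2.8 -4.4] Mtool [ 0.95 -0.7  -0.01] op 0.0105 ff 62.8
```

Call:
arm_command(series=[[0, 0, 2, 0, 0, 0], [0, 0, 2, 0, 0, 0], [0, 0, 0, 0, 0, 0]])

```text
time: 21.32
tcp_pos: [0.6511, -0.0007, 0.0659]
tool_rot: [0.514, 0.825, 0.164, -0.165]
contact_force: [-1.3, -3.6, 5.0]
opening: 0.0108
finger_force: 63.1
```

```bash
python3 st.py
```

```text
21.325 slope xyz mm [-59.05   3.    26.57] yaw -12.57 Ftool [-0.1 -2.1 -5.9] Mtool [ 1.12 -0.66 -0.01] op 0.0108 ff 63.1
```

Call:
arm_command(series=[[0, 0, 2, 0, 0, 0], [0, 0, 2, 0, 0, 0], [0, 0, 0, 0, 0, 0]])

```text
time: 21.7
tcp_pos: [0.6508, 0.0008, 0.0628]
tool_rot: [0.514, 0.825, 0.164, -0.165]
contact_force: [-3.4, -4.7, 5.6]
opening: 0.0107
finger_force: 63.5
```

```bash
python3 st.py
```

```text
21.7 slope xyz mm [-59.09   3.02  23.13] yaw -12.57 Ftool [ 0.2 -4.5 -6.7] Mtool [ 1.31 -0.43 -0.  ] op 0.0107 ff 63.5
```

Call:
arm_command(series=[[0, 0, 2, 0, 0, 0], [0, 0, 2, 0, 0, 0], [0, 0, 0, 0, 0, 0]])

```text
time: 22.08
tcp_pos: [0.6504, 0.0024, 0.0597]
tool_rot: [0.514, 0.825, 0.164, -0.165]
contact_force: [-4.7, -6.3, 9.1]
opening: 0.0108
finger_force: 63.8
```

```bash
python3 st.py
```

```text
22.075 slope xyz mm [-59.07   2.99  19.68] yaw -12.57 Ftool [  1.   -6.  -10.4] Mtool [ 1.46 -0.26  0.03] op 0.0108 ff 63.8
```

Call:
arm_command(series=[[0, 0, 2, 0, 0, 0], [0, 0, 2, 0, 0, 0], [0, 0, 0, 0, 0, 0]])

```text
time: 22.45
tcp_pos: [0.6504, 0.0029, 0.0583]
tool_rot: [0.514, 0.825, 0.165, -0.165]
contact_force: [-7.0, -8.6, 20.0]
opening: 0.0106
finger_force: 65.7
```

```bash
python3 st.py
```

```text
22.45 slope xyz mm [-59.23   3.1   18.2 ] yaw -12.58 Ftool [  4.9  -7.8 -20.9] Mtool [2.19 0.62 0.04] op 0.0106 ff 65.7
```

Call:
arm_command(series=[[0, 0, 0, 0, 0, 8], [0, 0, 0, 0, 0, 8]])

```text
time: 22.7
tcp_pos: [0.65, 0.0028, 0.0583]
tool_rot: [0.626, 0.744, 0.14, -0.187]
contact_force: [-7.3, -10.2, 20.3]
opening: 0.0105
finger_force: 65.6
```

```bash
python3 st.py
```

```text
22.7 slope xyz mm [-59.26   2.69  18.23] yaw 3.69 Ftool [  1.2  -9.5 -21.8] Mtool [ 2.65  0.   -0.03] op 0.0105 ff 65.6
```

Turning freely while fully pressed; continue.

Call:
arm_command(series=[[0, 0, 0, 0, 0, 9], [0, 0, 0, 0, 0, 9], [0, 0, 0, 0, 0, 9], [0, 0, 0, 0, 0, 9], [0, 0, 0, 0, 0, 9], [0, 0, 0, 0, 0, 9], [0, 0, 0, 0, 0, 9]])

```text
time: 23.58
tcp_pos: [0.6484, 0.0033, 0.0587]
tool_rot: [0.922, 0.307, 0.02, -0.233]
contact_force: [-12.6, -9.2, 25.0]
opening: 0.0109
finger_force: 66.7
```

```bash
python3 st.py
```

```text
23.575 slope xyz mm [-58.37   1.31  18.15] yaw 66.73 Ftool [-10.8 -11.3 -25. ] Mtool [ 2.14 -2.79 -0.01] op 0.0109 ff 66.7
```

Call:
arm_command(series=[[0, 0, 0, 0, 0, 4], [0, 0, 0, 0, 0, 4], [0, 0, 0, 0, 0, 3], [0, 0, 0, 0, 0, 0]])

```text
time: 24.08
tcp_pos: [0.6483, 0.0035, 0.0588]
tool_rot: [0.947, 0.22, -0.002, -0.235]
contact_force: [-13.0, -8.0, 25.0]
opening: 0.0105
finger_force: 66.6
```

```bash
python3 st.py
```

```text
24.075 slope xyz mm [-58.07   1.19  18.15] yaw 77.45 Ftool [-12.6 -10.2 -24.4] Mtool [ 1.8  -3.13  0.03] op 0.0105 ff 66.6
```

Call:
arm_command(series=[[0, 0, 0, 0, 0, 2], [0, 0, 0, 0, 0, 2], [0, 0, 0, 0, 0, 0]])

```text
time: 24.45
tcp_pos: [0.6482, 0.0035, 0.0589]
tool_rot: [0.954, 0.187, -0.01, -0.234]
contact_force: [-12.2, -8.0, 24.5]
opening: 0.0108
finger_force: 66.5
```

```bash
python3 st.py
```

```text
24.45 slope xyz mm [-57.97   1.19  18.19] yaw 81.45 Ftool [-12.6  -8.8 -24. ] Mtool [ 1.58 -3.22  0.01] op 0.0108 ff 66.5
```

Call:
arm_command(series=[[0, 0, 0, 0, 0, 2], [0, 0, 0, 0, 0, 2], [0, 0, 0, 0, 0, 0]])

```text
time: 24.82
tcp_pos: [0.6482, 0.0036, 0.0589]
tool_rot: [0.96, 0.153, -0.018, -0.234]
contact_force: [-12.5, -9.0, 25.1]
opening: 0.011
finger_force: 66.4
```

```bash
python3 st.py
```

```text
24.825 slope xyz mm [-57.88   1.15  18.19] yaw 85.44 Ftool [-13.8  -7.4 -25. ] Mtool [ 1.41 -3.4  -0.02] op 0.011 ff 66.4
```

Call:
arm_command(series=[[0, 0, 0, 0, 0, 2], [0, 0, 0, 0, 0, 2], [0, 0, 0, 0, 0, 0]])

```text
time: 25.2
tcp_pos: [0.6481, 0.0037, 0.0589]
tool_rot: [0.965, 0.12, -0.027, -0.233]
contact_force: [-12.2, -8.1, 25.6]
opening: 0.0111
finger_force: 66.4
```

```bash
python3 st.py
```

```text
25.2 slope xyz mm [-57.76   1.13  18.14] yaw 89.44 Ftool [-13.6  -7.4 -25.1] Mtool [ 1.29 -3.55 -0.01] op 0.0111 ff 66.4
```

Call:
arm_command(series=[[0, 0, 0, 0, 0, 2], [0, 0, 0, 0, 0, 2], [0, 0, 0, 0, 0, 2], [0, 0, 0, 0, 0, 0]])

```text
time: 25.7
tcp_pos: [0.6481, 0.0039, 0.059]
tool_rot: [0.97, 0.069, -0.039, -0.232]
contact_force: [-12.8, -7.4, 24.9]
opening: 0.0105
finger_force: 66.2
```

```bash
python3 st.py
```

```text
25.7 slope xyz mm [-57.61   1.12  18.16] yaw 95.42 Ftool [-14.9  -6.3 -24. ] Mtool [ 0.85 -3.69 -0.09] op 0.0105 ff 66.2
```

Call:
arm_command(series=[[0, 0, 0, 0, 0, 2], [0, 0, 0, 0, 0, 2], [0, 0, 0, 0, 0, 0]])

```text
time: 26.08
tcp_pos: [0.6481, 0.0039, 0.0591]
tool_rot: [0.971, 0.036, -0.047, -0.23]
contact_force: [-13.0, -7.9, 25.9]
opening: 0.0108
finger_force: 66.6
```

```bash
python3 st.py
```

```text
26.075 slope xyz mm [-57.53   1.15  18.16] yaw 99.33 Ftool [-15.6  -5.3 -25.2] Mtool [ 0.64 -3.74 -0.52] op 0.0108 ff 66.6
```

Call:
arm_command(series=[[0, 0, -2, 0, 0, -1], [0, 0, -2, 0, 0, 0], [0, 0, -1, 0, 0, 0], [0, 0, 0, 0, 0, 0]])

```text
time: 26.58
tcp_pos: [0.6481, 0.0033, 0.0604]
tool_rot: [0.971, 0.045, -0.046, -0.23]
contact_force: [-11.7, -4.3, 12.0]
opening: 0.011
finger_force: 63.9
```

```bash
python3 st.py
```

```text
26.575 slope xyz mm [-57.41   0.98  19.64] yaw 98.37 Ftool [-12.9  -2.3 -11.4] Mtool [-0.17 -2.91 -0.42] op 0.011 ff 63.9
```

Call:
arm_command(series=[[0, 0, -1, 0, 0, 0], [0, 0, -1, 0, 0, 0], [0, 0, -1, 0, 0, 0], [0, 0, 0, 0, 0, 0]])

```text
time: 27.08
tcp_pos: [0.6483, 0.0023, 0.0626]
tool_rot: [0.971, 0.045, -0.046, -0.23]
contact_force: [-8.0, -2.0, 9.3]
opening: 0.0108
finger_force: 63.6
```

```bash
python3 st.py
```

```text
27.075 slope xyz mm [-57.38   1.    22.02] yaw 98.37 Ftool [-8.7 -2.9 -8.3] Mtool [-0.09 -2.03 -0.37] op 0.0108 ff 63.6
```

Call:
arm_command(series=[[0, 0, -1, 0, 0, 0], [0, 0, -1, 0, 0, 0], [0, 0, 0, 0, 0, 0]])

```text
time: 27.45
tcp_pos: [0.6484, 0.0018, 0.0637]
tool_rot: [0.971, 0.045, -0.046, -0.23]
contact_force: [-8.6, -2.2, 6.6]
opening: 0.0101
finger_force: 63.1
```

```bash
python3 st.py
```

```text
27.45 slope xyz mm [-57.37   0.93  23.28] yaw 98.37 Ftool [-9.3 -1.6 -5.9] Mtool [-0.47 -2.27 -0.29] op 0.0101 ff 63.1
```

Call:
arm_command(series=[[0, 0, 0, 0, 0, 0], [0, 0, 0, 0, 0, 0], [0, 0, -15, 0, 0, 0], [0, 0, -20, 0, 0, 0], [0, 0, -15, 0, 0, 0], [0, 0, 0, 0, 0, 0], [0, 0, 0, 0, 0, 0]], claw=0.6)

```text
time: 28.32
tcp_pos: [0.6561, -0.0209, 0.1085]
tool_rot: [0.971, 0.044, -0.043, -0.23]
contact_force: [0.3, 1.0, 0.3]
opening: 0.0513
finger_force: 0.0
```

```bash
python3 st.py
python3 - <<'E'
from h import *
im=manip.read_camera('wrist');cv2.imwrite('pics/w12.png',im);np.savez('w12.npz',*cal('wrist'))
g=im.mean(2)
for v in range(150,310,6):
    r=g[v,240:404];print(v,''.join('%3d'%x for x in (r[::4]/2.6).astype(int)))
E
```

```text
28.325 slope xyz mm [-58.22   3.08  74.01] yaw 98.41 Ftool [ 0.4 -1.   0.1] Mtool [-0.44  0.04  0.02] op 0.0513 ff 0.0
150  90 89 90 91 91 90 90 91 90 90 90 89 90 89 88 88 88 88 88 88 88 88 88 88 88 88 88 86 29 80 54 42 51 45 45 44 48 12 14 13 13
156  60 60 84 91 91 90 90 90 90 90 90 90 90 89 89 88 89 89 89 88 88 88 88 88 88 88 88 89 48 45 60 47 49 46 64 46 56 16 14 13 13
162  59 60 53 90 91 90 90 89 89 89 90 90 90 90 89 89 89 89 89 88 88 88 88 88 88 88 88 88 61 39 72 55 47 52 75 23 55 21 14 13 13
168  59 60 59 90 90 90 90 90 90 90 90 90 90 90 90 90 90 90 89 88 88 88 88 88 88 87 87 88 71 17 81 61 45 57 80 13 53 31 13 14 14
174  59 59 59 82 90 90 90 90 90 90 90 90 89 90 90 90 89 89 89 88 88 88 88 87 87 87 87 86 81 17 80 60 43 55 71 17 61 38 14 14 14
180  58 59 59 52 90 89 89 90 90 90 90 90 90 90 90 89 89 89 88 66 56 48 49 51 53 66 70 87 87 35 70 61 42 52 52 37 46 45 13 13 13
186  58 58 58 58 90 90 90 89 89 89 89 89 89 89 89 89 89 65  6  4  5  4 31 49 49 49 81 88 87 53 61 68 47 50 41 56 46 42 14 14 13
192  58 58 58 58 83 91 90 90 90 90 90 89 88 89 89 87 81 18 12 13 12  8 16 44 44 42 49
[... 1774 characters left out ...]
  5  7 20 87 87 87 87 87 86 86 86 66 31 84  5  6  7  5 11 27
282  27 22  6  4  6  4  5 52 52 48 88 88 87 88 88 87 87 86 86 86 83 82 86 87 86 86 87 87 86 86 86 87 77 20 80  7  5  6  7  6 23
288  35 10  5  4  4  4  5 52 51 51 87 87 87 87 87 87 87 87 87 87 87 86 87 87 86 86 87 86 86 86 87 86 84 23 80  7  6  7  7  7  8
294  41 11  6  4  4  6 23 56 67 81 87 87 86 86 87 87 87 87 87 87 87 86 87 87 87 87 87 87 86 86 86 86 86 38 53 14  6  7  7  7 12
300   8  9  5  5  5  6 87 88 87 87 87 87 87 87 87 87 87 87 87 87 87 87 87 86 86 86 86 86 86 86 86 86 86 60 39 41  6  6  6  8 10
306   6  9  7  5  2 23 88 88 87 87 87 86 87 87 87 87 86 87 87 87 87 87 87 86 87 87 86 86 86 86 86 86 86 72 54 43 10  6  7  9  9
```

Run:
```python
from h import *
TC=np.array([[-.001,-.958,-.288],[1,-.001,.001],[-.001,-.288,.958]]);cp=np.array([.0726,-.0004,-.1687])
K=np.load('w12.npz')['arr_0']
def hit(u,v,zt):
    d=TC@np.linalg.solve(K,[u,v,1.]);return (cp+d*(zt-cp[2])/d[2])*1000
for zt in np.arange(0,.03,.005):
    a,b=hit(318,184,zt),hit(327,280,zt);w=hit(328,210,zt)-hit(310,210,zt)
    print(zt,'len',np.linalg.norm(a-b).round(1),'ctr',((a+b)/2).round(1),'ang',np.degrees(np.arctan2(*(a-b)[1::-1])).round(1),'slope z of top',74.0-zt*1000)
# same for the initial view (w10): ends v 141 .. ? , TCP slope n
p=np.array([.66037563,-.05389644,.13220341])-[.633,.0615,.069];print('w10 tcp n',-frame(103.6,27)[:,2]@p*1000)
im=cv2.imread('pics/w10.png').mean(2)
print([(v,im[v,336:342].mean().round(0)) for v in range(216,252,2)])
im=cv2.imread('pics/w11.png').mean(2)
print([(v,im[v,316:328].mean().round(0)) for v in list(range(196,208,2))+list(range(274,340,3))])
```

```text
0.0 len 55.6 ctr [2.1 0.3 0. ] ang -5.0 slope z of top 74.0
0.005 len 57.3 ctr [0.  0.3 5. ] ang -5.0 slope z of top 69.0
0.01 len 58.9 ctr [-2.1  0.3 10. ] ang -5.0 slope z of top 64.0
0.015 len 60.6 ctr [-4.2  0.3 15. ] ang -5.0 slope z of top 59.0
0.02 len 62.2 ctr [-6.3  0.4 20. ] ang -5.0 slope z of top 54.0
0.025 len 63.9 ctr [-8.4  0.4 25. ] ang -5.0 slope z of top 49.0
w10 tcp n 110.15701720721461
[(216, np.float64(34.0)), (218, np.float64(32.0)), (220, np.float64(32.0)), (222, np.float64(33.0)), (224, np.float64(32.0)), (226, np.float64(26.0)), (228, np.float64(23.0)), (230, np.float64(26.0)), (232, np.float64(25.0)), (234, np.float64(24.0)), (236, np.float64(24.0)), (238, np.float64(23.0)), (240, np.float64(22.0)), (242, np.float64(21.0)), (244, np.float64(21.0)), (246, np.float64(22.0)), (248, np.float64(20.0)), (250, np.float64(20.0))]
[(196, np.float64(231.0)), (198, np.float64(230.0)), (200, np.float64(145.0)), (202, np.float64(21.0)), (204, np.float64(18.0)), (206, np.float64(18.0)), (274, np.float64(31.0)), (277, np.float64(27.0)), (280, np.float64(19.0)), (283, np.float64(17.0)), (286, np.float64(18.0)), (289, np.float64(17.0)), (292, np.float64(18.0)), (295, np.float64(18.0)), (298, np.float64(18.0)), (301, np.float64(16.0)), (304, np.float64(16.0)), (307, np.float64(18.0)), (310, np.float64(16.0)), (313, np.float64(18.0)), (316, np.float64(17.0)), (319, np.float64(17.0)), (322, np.float64(18.0)), (325, np.float64(17.0)), (328, np.float64(16.0)), (331, np.float64(38.0)), (334, np.float64(37.0)), (337, np.float64(37.0))]
```

Run:
```python
from h import *
TC=np.array([[-.001,-.958,-.288],[1,-.001,.001],[-.001,-.288,.958]]);cp=np.array([.0726,-.0004,-.1687])
K=np.load('w12.npz')['arr_0']
def hit(u,v,zt):
    d=TC@np.linalg.solve(K,[u,v,1.]);return (cp+d*(zt-cp[2])/d[2])*1000
from scipy.optimize import brentq
F=frame(103.6,27);base=np.array([.633,.0615,.069])
def tops(f,us,vs,p):
    g=cv2.imread(f).mean(2)
    prof=[(v,int(np.mean([g[v,int(round(us[0]+(us[1]-us[0])*(v-vs[0])/(vs[1]-vs[0])))+k] for k in(-4,-2,0,2)]))) for v in list(range(vs[0]-8,vs[0]+16))+list(range(vs[1]-8,vs[1]+8))]
    print(f,prof)
tops('pics/w11.png',(320,320),(204,330),0)
tops('pics/w12.png',(319,327),(186,279),0)
for n,a,b,p,wp in(('w11',(321,215),(321,329.5),[.65278228,-.00593275,.07833692],(209,308.5,334)),('w12',(319,190),(327,279.5),None,None)):
    z=brentq(lambda z:np.linalg.norm(hit(*a,z)-hit(*b,z))-56,-.08,.08)
    tn=74.0 if p is None else -F[:,2]@(np.array(p)-base)*1000
    print(n,'z',z*1000,'tcp n',tn,'top n',tn-z*1000)
```

```text
pics/w11.png [(196, 231), (197, 230), (198, 229), (199, 217), (200, 137), (201, 49), (202, 18), (203, 17), (204, 19), (205, 15), (206, 17), (207, 18), (208, 16), (209, 16), (210, 18), (211, 17), (212, 20), (213, 21), (214, 24), (215, 24), (216, 29), (217, 31), (218, 31), (219, 31), (322, 18), (323, 16), (324, 16), (325, 18), (326, 15), (327, 15), (328, 16), (329, 28), (330, 34), (331, 38), (332, 37), (333, 35), (334, 36), (335, 36), (336, 37), (337, 37)]
pics/w12.png [(178, 232), (179, 228), (180, 168), (181, 69), (182, 19), (183, 10), (184, 13), (185, 13), (186, 12), (187, 14), (188, 17), (189, 21), (190, 25), (191, 28), (192, 32), (193, 33), (194, 34), (195, 35), (196, 36), (197, 37), (198, 37), (199, 37), (200, 38), (201, 36), (271, 17), (272, 18), (273, 16), (274, 14), (275, 17), (276, 16), (277, 17), (278, 17), (279, 23), (280, 76), (281, 173), (282, 218), (283, 226), (284, 226), (285, 226), (286, 226)]
w11 z -36.239159804613344 tcp n 40.18650700632434 top n 76.42566681093768
w12 z 12.616620194555297 tcp n 74.0 top n 61.383379805444704
```

Call:
arm_command(series=[[0, 0, 14, 0, 0, -5], [0, 0, 15, 0, 0, 0], [0, 0, 12, 0, 0, 0], [0, 0, 0, 0, 0, 0], [0, 0, 0, 0, 0, 0]])

```text
time: 29.0
tcp_pos: [0.6522, -0.0033, 0.0722]
tool_rot: [0.969, 0.086, -0.033, -0.231]
contact_force: [0.1, -0.1, -0.0]
opening: 0.0514
finger_force: 0.0
```

```bash
python3 st.py
python3 - <<'E'
from h import *
im=manip.read_camera('wrist');cv2.imwrite('pics/w13.png',im)
g=im.mean(2)
print([(v,int(g[v,316:328].mean())) for v in range(185,240)]);print([(v,int(g[v,316:328].mean())) for v in range(290,345)])
for v in(225,245,265,285):print(v,[(u,int(g[v,u])) for u in range(298,350,2)])
E
```

```text
29.0 slope xyz mm [-58.72   3.42  33.51] yaw 93.43 Ftool [ 0.1  0.1 -0. ] Mtool [-0.42  0.01 -0.02] op 0.0514 ff 0.0
[(185, 230), (186, 230), (187, 230), (188, 230), (189, 230), (190, 230), (191, 230), (192, 230), (193, 230), (194, 230), (195, 231), (196, 227), (197, 216), (198, 205), (199, 189), (200, 171), (201, 119), (202, 54), (203, 17), (204, 12), (205, 10), (206, 12), (207, 11), (208, 12), (209, 13), (210, 12), (211, 13), (212, 14), (213, 16), (214, 18), (215, 22), (216, 24), (217, 27), (218, 29), (219, 30), (220, 32), (221, 33), (222, 34), (223, 35), (224, 35), (225, 35), (226, 34), (227, 36), (228, 35), (229, 35), (230, 35), (231, 34), (232, 34), (233, 35), (234, 35), (235, 35), (236, 34), (237, 35), (238, 35), (239, 34)]
[(290, 17), (291, 16), (292, 17), (293, 16), (294, 17), (295, 17), (296, 16), (297, 16), (298, 16), (299, 16), (300, 16), (301, 17), (302, 16), (303, 16), (304, 15), (305, 15), (306, 16), (307, 16), (308, 17), (309, 16), (310, 15), (311, 17), (312, 16), (313, 16), (314, 16), (315, 16), (316, 15), (317, 17), (318, 16), (319, 15), (320, 15), (321, 16), (322, 1
[... 770 characters left out ...]
, (334, 98), (336, 113), (338, 113), (340, 112), (342, 111), (344, 113), (346, 113), (348, 113)]
265 [(298, 114), (300, 113), (302, 114), (304, 114), (306, 64), (308, 17), (310, 15), (312, 22), (314, 13), (316, 16), (318, 18), (320, 17), (322, 17), (324, 18), (326, 9), (328, 8), (330, 13), (332, 27), (334, 105), (336, 113), (338, 113), (340, 113), (342, 113), (344, 111), (346, 113), (348, 111)]
285 [(298, 129), (300, 127), (302, 138), (304, 225), (306, 137), (308, 19), (310, 16), (312, 18), (314, 17), (316, 15), (318, 16), (320, 17), (322, 16), (324, 16), (326, 17), (328, 14), (330, 7), (332, 49), (334, 127), (336, 127), (338, 128), (340, 128), (342, 127), (344, 128), (346, 127), (348, 128)]
```

Call:
arm_command(series=[[0, 0, -30, 0, 0, 0], [0, 0, -40, 0, 0, 0], [0, 0, -30, 0, 0, 0], [0, 0, 0, 0, 0, 0], [0, 0, 0, 0, 0, 0]])

```text
time: 29.68
tcp_pos: [0.6621, -0.0467, 0.1607]
tool_rot: [0.968, 0.086, -0.033, -0.231]
contact_force: [0.2, -0.2, -0.2]
opening: 0.051
finger_force: 0.0
```

```bash
python3 st.py; python3 -c "
from plant import manip
print(manip.finish_job())"
```

```text
29.675 slope xyz mm [-58.14   2.82 132.56] yaw 93.41 Ftool [0.1 0.2 0.1] Mtool [-0.48  0.01 -0.04] op 0.051 ff 0.0
the job is handed in; nothing more can be done
None
```

I handed the job in at about 30 s, without a verdict from the judge: by my camera and force readings the roll is home on the post, the cover is shut, and the stud is turned to its stop (about 1.63 rad) and held in about 10.5 mm (±1 mm, against the 10.8 mm limit).

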